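# Change a collating jig over from two boxes to four and fill it

## Task

Change this collating jig over from rows of two boxes to rows of four: guide its lever along the zigzag gate to the slot marked with four studs, first drawing the fence out past that setting into the end lane and then coming back into the slot, so that the slack in the linkage is taken up and the fence stands as wide as that slot allows; leave the lever fully home in the slot. Then take the two loose small boxes and stand them upright in the jig beside the two already there, closing up the row to make room, so that all four stand flat on its floor in one row between the end stop and the fence. Leave the other things on the bench alone.

Things in the scene. Friction and masses are not known exactly. Their poses are not given: they have to be found in the camera images.
- jig: fixed collating jig, grey base with bright metal parts, 376 mm long. Origin on the bench below the end stop's inner face, on the middle line of the box channel; x away from the robot, the row runs along -y (u = -y), z up. Channel floor at z = 12 mm; rails with tops at z = 26 mm and inner faces at x = -29 and +29 mm run from u = 0 to 250; the end stop at u = 0 rises to z = 70 mm
- gate: steel gate plate behind the channel, same frame as jig: covers x = 65 to 155, u = 153 to 335 mm, z = 85 to 91 mm. The lever's 10 mm stem passes up through a 14 mm wide zigzag slot in it. Lines below are for the stem's middle at the plate: W = u - 178 mm, X = x - 110 mm. Brass studs by the closed slot ends count 2, 3, 4
- slot_two (a point): two-stud slot, where the lever starts: line W = 0 from X = -7 (lane) to +22 mm (closed end, far side; the studs are beyond it). This point: W = 0, X = 0, plate top. From its X = -7 end a lane along X = -7 leads from W = 0 to 50
- slot_three (a point): three-stud slot: line W = 50 mm, from its closed end at X = -22 (near side) past the lane from slot two at X = -7 to X = +7, where a lane along X = +7 leads from W = 50 to 100. This point: W = 50, X = 0, plate top
- slot_four (a point): four-stud slot: line W = 100 mm from X = -7 through X = +7 (where the lane from slot three comes in) to its closed end at X = +22 (far side). From its X = -7 end the end lane runs along X = -7 from W = 100 to a closed end at W = 134. This point: W = 100, X = 0, plate top
- knob (a point): middle of the lever's black knob, a cylinder 31 mm across and 49 mm tall with rounded ends, 145 mm from the pivot; knob top up to 190 mm above the bench. The pivot runs along jig y at x = 110, z = 22 mm, 66 mm below the gate plate's middle, so the knob swings 2.2 times as far as the stem at the plate. The knob's u - 178 mm is W
- lever (a joint): lean of the lever, rad: 0 upright, + away from the robot (jig +x), - towards it. About 0.106 (+ or -) in the lanes, about +0.32 home in the two- and four-stud slots. It swings stiffly and stays where it is left (about 1 N at the knob)
- fence (a joint): slide of the steel fence, m, grows along u; its face is 103 mm + this from the end stop. The lever drags it (about 4 N) through a yoke with 10 mm slack: it reads W - 5 mm after being pulled outward, W + 5 mm after being pushed back inward. In slot four (2 mm play either way): about 0.105 when approached back from the end lane, four boxes fit; about 0.095 otherwise, they do not fit
- row_box_0: small kraft cardboard box, 50 x 50 mm and 66 mm tall, about 45 g; origin at the centre of its underside, z up. Stands in the jig next to the end stop
- row_box_1: small kraft cardboard box, 50 x 50 mm and 66 mm tall, about 45 g; origin at the centre of its underside, z up. Stands in the jig next to row_box_0, on the fence side
- loose_box_0: small kraft cardboard box, 50 x 50 mm and 66 mm tall, about 45 g; origin at the centre of its underside, z up. Stands on the bench to the left of the jig; to be added to the row
- loose_box_1: small kraft cardboard box, 50 x 50 mm and 66 mm tall, about 45 g; origin at the centre of its underside, z up. The other loose box on the bench to the left of the jig; to be added to the row
- marker: bystander: marker pen lying flat, 138 mm long, 12 mm thick; origin under its middle
- pliers: bystander: side cutters lying flat, 141 mm long, 12 mm high; origin under the middle
- stapler: bystander: desk stapler, 135 mm long, 48 mm high; origin under its middle
- glue_bottle: bystander: white glue bottle standing up, 42 mm across, 112 mm tall; origin at the centre of its underside
- box_cutter: bystander: blue box cutter lying flat, 177 mm long, 20 mm high; origin under its middle
- tape_gun_dock: obstacle: tape gun hung on the right front corner of the blue riser frame, about 64 x 214 mm and 225 mm high, its underside some 0.33 m above the bench. The riser itself stands behind the jig, from world x = 0.74 m on, y = -0.46 to 0.22 m. Keep arm and gripper clear of both: travel sideways nearer the robot
Not all that is in view belongs to the job. Leave any orange look-alike of the row_box_1 alone.

How it is judged:
By the outcome, as a careful person would: the job done as asked, in the order asked, and still so for the second after the job is handed in, with the robot touching nothing.
It also fails if it takes over 64 s, if anything falls off the work surface, if the arm or the gripper's body presses on something with over 40 N, if the wrist force passes 120 N, or if a joint passes its speed limit or range.

## Robot

A 7-joint arm with a two-finger parallel gripper is mounted at the origin on a cart in front of the work surface, level with it; the furniture and walls round the work are solid. World frame = base frame: x ahead of the robot, y to its left, z up, the work surface at z = 0. Lengths are in m, angles in rad, forces in N, time in s.
With the tool pointing down it reaches from about 0.4 to 0.9 m from the base axis. Payload 5.6 kg.
Tool frame: the origin (TCP) lies at the very end of the fingers, on their centre line; the grasp point (between the pads) lies 19 mm behind it (r.tcp_to_grasp is the distance from the TCP to the grasp point, in m); z points along the fingers, y is the direction in which the jaws open and shut (so a half turn about z gives the same grasp; the last joint's range is limited). The gripper opens to 92 mm and grips with 3 to 60 N. Pads are 20 mm wide; open, the fingers measure 128 mm over their backs; the gripper's body (75 mm by 189 mm) begins 69 mm behind the grasp point.
Start: joints at [-1.163, 0.468, -0.012, 1.603, 0.006, 1.071, -0.056], TCP at [0.283, 0.585, 0.178] pointing down, gripper open.
Joint ranges: [-2.53, 2.53], [-0.31, 2.02], [-1.57, 1.55], [0.28, 2.44], [-1.29, 4.43], [0.15, 1.84], [-2.92, 2.92]. Speed limits (rad/s): [2.57, 2.57, 3.14, 3.14, 3.14, 3.14, 3.14].

## Interface

Orientations are given as a rotation vector (axis times angle).
In Python, from workcell import r gives the robot as it stands. The module is installed in compiled form; this text tells all that it offers.
- The arm moves only by the shell command python3 -m handwheel 'ROWS' [FORCE]. ROWS is JSON, a list of rows, each an object of numbers: "wx", "wy", "wz": the turn, a rotation vector about the world's x, y, z in rad; "dx", "dy", "dz": the shift along the world's x, y, z in m; "hand": the closure, from 0 (fully open) to 1 (shut). In form: [{"wx": .., "wy": .., "wz": .., "dx": .., "dy": .., "dz": .., "hand": ..}, ...]. A call has 1 to 5 rows; each row shifts and turns the pose as measured when the row begins; what a row does not reach is not made up. A row lasts 1/12 s, in which the tool goes at most 41.7 mm and 7.16 degrees, less where a joint would pass 70% of its speed; a pose out of reach is approached as far as the arm can. A call with a gripper value outside its range is refused whole. The fingers move at their own pace and stop on an object; FORCE is the grip in N (left out, the last holds). Time passes only in rows, so rows that do not move let the fingers close. It gives the time, the measured TCP pose, the force and the opening at its end, in the units of the state.
- r.sense(): the state, without advancing time (a new reading comes with each control period).
- r.snapshot(name): name is "scene" or "top" or "wrist"; returns a dict with "color" (420x560x3 uint8, red, green, blue), "mtx" (3x3 intrinsics, pixels), "view" (4x4, takes a point from world to camera coordinates). Camera axes: x right, y down, z forward; pixel columns grow to the right and rows downward; lengths in m; the calibration is good to about 2 mm. The wrist camera is an equidistant fisheye: a pixel r from the principal point sees the ray r / f radians off the axis. A picture is of the moment at which its call begins. There is no depth.
- r.job_done(): hands the job in, once; it reports no verdict.
The state is a dict: "clock": time; "joints": joint angles; "dq": joint speeds; "effort": joint torques, N m; "tool_pos": TCP position; "ee_rot": TCP orientation; "force": force on the tool from outside, world axes, zero at the start; "wrist_torque": the same for the moment, N m; "opening": finger opening in m.
Only numpy, scipy, OpenCV 4.12 (cv2) and the standard library are available. Lean on these libraries where they do the work, as an engineer would, in place of code of your own. Each camera call takes 0.05 s, during which the arm holds its last target.

## Working session

There is one attempt and no reset: what is moved stays moved. The work goes in short steps, Python scripts to look and compute and a shell command to move; the robot and the scene stay as the last step left them, time stands still between calls to the robot, and variables do not carry over. Pictures are saved under pics/ and viewed, and the job is handed in when it is done.

```bash
mkdir -p pics; ls
cat > h.py <<'E'
import numpy as np, cv2
from workcell import r
def snap(n,f):
    s=r.snapshot(n); cv2.imwrite('pics/'+f+'.png',cv2.cvtColor(s['color'],cv2.COLOR_RGB2BGR)); np.savez('pics/'+f+'.npz',**s); return s
def ray(s,u,v,fish=False):
    K=s['mtx'];V=s['view']
    x=(u-K[0,2])/K[0,0];y=(v-K[1,2])/K[1,1]
    if fish:
        t=np.hypot(x,y); d=np.array([x/t*np.sin(t),y/t*np.sin(t),np.cos(t)]) if t>1e-9 else np.array([0,0,1.])
    else: d=np.array([x,y,1.])
    R=V[:3,:3]; return -R.T@V[:3,3], R.T@d
def onz(s,u,v,z,fish=False):
    o,d=ray(s,u,v,fish); return o+d*(z-o[2])/d[2]
def proj(s,p,fish=False):
    c=s['view'][:3,:3]@np.array(p)+s['view'][:3,3];K=s['mtx']
    if fish:
        rr=np.hypot(c[0],c[1]);t=np.arctan2(rr,c[2]);a=c[0]/rr*t;b=c[1]/rr*t
    else:a,b=c[0]/c[2],c[1]/c[2]
    return np.array([K[0,0]*a+K[0,2],K[1,1]*b+K[1,2]])
def load(f): return dict(np.load('pics/'+f+'.npz'))
E
python3 - <<'E'
from h import *
for n in ['scene','top','wrist']:
    s=snap(n,n+'0'); print(n,s['mtx'].round(1).tolist(),s['view'].round(3).tolist())
q=r.sense()
print(q); print(r.tcp_to_grasp)
E
```

```text
pics
scene [[451.2, 0.0, 275.0], [0.0, 451.2, 202.6], [0.0, 0.0, 1.0]] [[0.431, -0.902, -0.003, -0.146], [-0.495, -0.234, -0.837, 0.472], [0.755, 0.362, -0.547, 1.11], [0.0, 0.0, 0.0, 1.0]]
top [[452.2, 0.0, 270.3], [0.0, 452.2, 212.2], [0.0, 0.0, 1.0]] [[-0.004, -1.0, 0.007, 0.12], [-0.986, 0.003, -0.168, 0.59], [0.168, -0.007, -0.986, 1.621], [0.0, 0.0, 0.0, 1.0]]
wrist [[325.2, 0.0, 273.0], [0.0, 325.2, 209.5], [0.0, 0.0, 1.0]] [[0.436, 0.9, -0.001, -0.65], [0.861, -0.417, 0.292, -0.034], [0.262, -0.128, -0.957, 0.391], [0.0, 0.0, 0.0, 1.0]]
{'clock': 0.15, 'joints': array([-1.16297436,  0.46818028, -0.0115958 ,  1.60335398,  0.00599305,
        1.07143428, -0.05630031]), 'dq': array([ 1.06465582e-03, -3.39761144e-03,  2.16498167e-03, -2.56604027e-03,
        1.90033500e-03,  1.59722416e-03, -3.94425694e-05]), 'effort': array([ 1.02645497e-04, -5.20947790e+01, -1.28503586e-02, -2.43979186e+01,
       -5.66896575e-02,  1.51924492e-02,  1.00214609e-04]), 'tool_pos': array([0.28306211, 0.58459691, 0.17747977]), 'ee_rot': array([-7.02237949e-01, -3.06189422e+00,  2.08325733e-03]), 'force': array([ 0.26682741, -0.11731415, -0.0958854 ]), 'wrist_torque': array([-0.00103288,  0.01826685, -0.0222883 ]), 'opening': 0.09223974067818234}
0.0187
```

View pics/scene0.png

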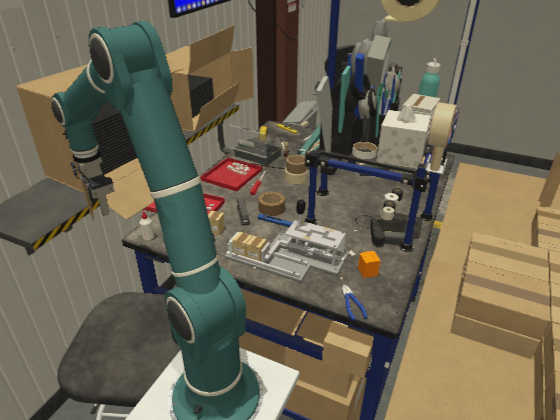

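View pics/top0.png

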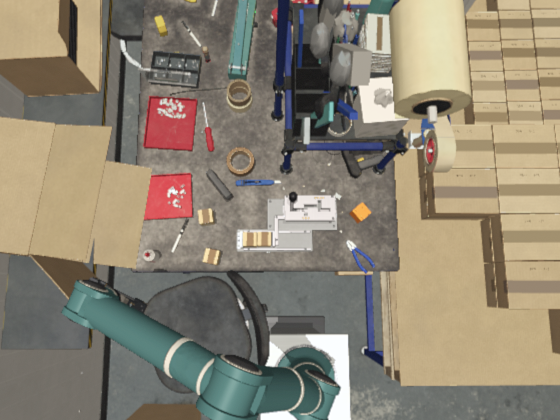

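View pics/wrist0.png

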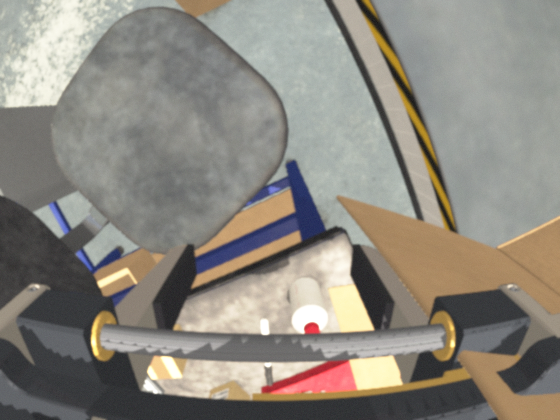

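The top view shows the jig at about (285,220), the knob at (293,197), the loose boxes at (206,215) and (212,256), the row boxes near (258,239), and the orange look-alike at (361,211). I'll enlarge it.

Run:
```python
import cv2
a=cv2.imread('pics/top0.png')[170:275,190:350]; cv2.imwrite('pics/top0z.png',cv2.resize(a,None,fx=5,fy=5,interpolation=cv2.INTER_CUBIC))
a=cv2.imread('pics/scene0.png')[190:300,195:355]; cv2.imwrite('pics/scene0z.png',cv2.resize(a,None,fx=5,fy=5,interpolation=cv2.INTER_CUBIC))
```

```text
(no output)
```

View pics/top0z.png

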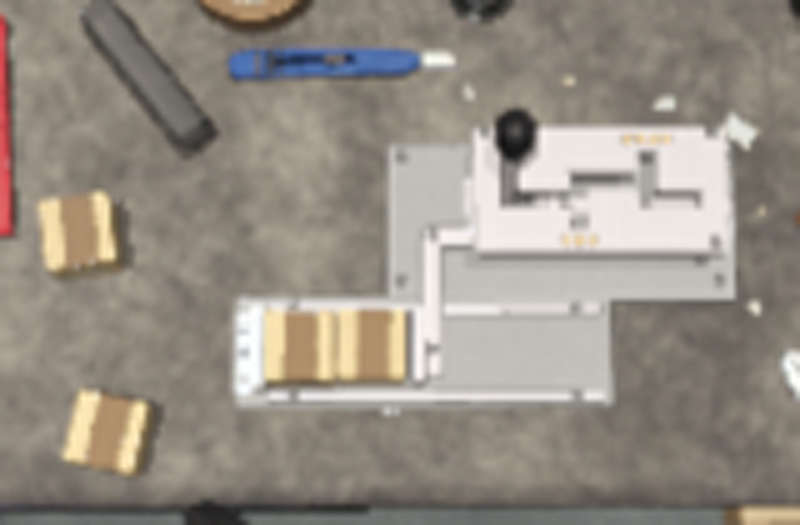

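View pics/scene0z.png

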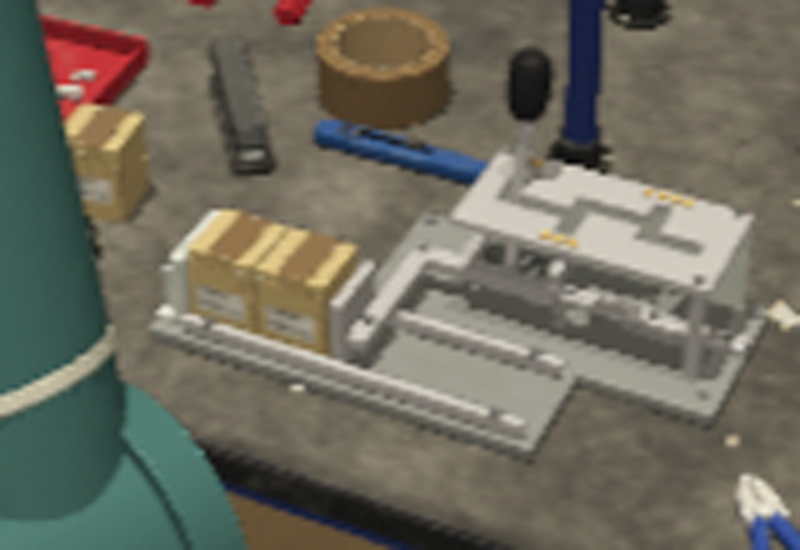

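Run:
```python
from h import *
s=load('top0')
def f(x,y,z): return onz(s,190+(x+.5)/5-.5,170+(y+.5)/5-.5,z)
for n,x,y,z in [('plTL',475,127,.091),('plTR',733,127,.091),('plBR',733,252,.091),('plBL',473,248,.091),('boxTL',265,310,.078),('boxTR',408,310,.078),('boxBR',408,382,.078),('boxBL',265,382,.078),('knob',515,133,.18),('stopTL',238,298,.07),('stopTR',262,305,.07),('stopBR',262,388,.07),
 ('railfar',600,308,.026),('railnear',610,396,.026),('railnearL',270,396,.026)]:
    print(n,f(x,y,z).round(4))
img=cv2.imread('pics/top0.png'); hsv=cv2.cvtColor(img,cv2.COLOR_BGR2HSV)
m=cv2.inRange(hsv,(12,50,80),(30,255,255)); m[:, :190]=0
m=cv2.morphologyEx(m,cv2.MORPH_CLOSE,np.ones((3,3)))
c,_=cv2.findContours(m[190:275,190:290],cv2.RETR_EXTERNAL,cv2.CHAIN_APPROX_NONE)
for k in c:
    if cv2.contourArea(k)<60: continue
    k=k+[190,190]; R=cv2.minAreaRect(k); P=cv2.boxPoints(R)
    W=np.array([onz(s,*p,.066) for p in P]); e=W[1]-W[0]; e2=W[2]-W[1]
    print(R, W.mean(0).round(4), np.linalg.norm(e).round(3),np.linalg.norm(e2).round(3), np.degrees(np.arctan2(e[1],e[0])))
print('cam',ray(s,0,0)[0])
```

```text
plTL [0.6463 0.066  0.091 ]
plTR [ 0.6457 -0.1214  0.091 ]
plBR [ 0.554  -0.1187  0.091 ]
plBL [0.5575 0.0683 0.091 ]
boxTL [0.5148 0.2181 0.078 ]
boxTR [0.5144 0.1151 0.078 ]
boxBR [0.4624 0.1153 0.078 ]
boxBL [0.4628 0.2178 0.078 ]
knob [0.6233 0.0422 0.18  ]
stopTL [0.5246 0.2382 0.07  ]
stopTR [0.5195 0.2208 0.07  ]
stopBR [0.4592 0.2204 0.07  ]
railfar [ 0.522  -0.0284  0.026 ]
railnear [ 0.4564 -0.0346  0.026 ]
railnearL [0.4574 0.2169 0.026 ]
((211.31764221191406, 256.0705871582031), (16.920578002929688, 15.835925102233887), 12.528807640075684) [0.4282 0.3307 0.066 ] 0.057 0.061 -11.408898618569507
((257.0, 239.0), (14.0, 28.0), 90.0) [0.4892 0.1665 0.066 ] 0.102 0.051 -90.19916114388738
((205.743896484375, 216.6951141357422), (17.22732162475586, 16.343868255615234), 83.6598129272461) [0.5716 0.3535 0.066 ] 0.06 0.064 -83.71398884358983
cam [0.30909123 0.13028878 1.69667168]
```

Run:
```python
from h import *
from scipy.spatial.transform import Rotation as Ro
q=r.sense();R=Ro.from_rotvec(q['ee_rot']).as_matrix();print('R',R.round(3))
w=load('wrist0');c=ray(w,0,0)[0];print('wcam in tool',R.T@(c-q['tool_pos']), 'axis',R.T@w['view'][:3,:3].T)
s=load('top0');t=load('scene0')
def mask(n,roi):
    im=cv2.imread('pics/%s.png'%n);g=im.max(2);x0,x1,y0,y1=roi
    m=(g[y0:y1,x0:x1]<45).astype(np.uint8);ys,xs=np.nonzero(m);print(n,xs.min()+x0,xs.max()+x0,ys.min()+y0,ys.max()+y0,xs.mean()+x0,ys.mean()+y0);return xs.mean()+x0,ys.mean()+y0
a=mask('top0',(286,300,190,204));b=mask('scene0',(294,307,197,216))
o1,d1=ray(s,*a);o2,d2=ray(t,*b)
A=np.c_[d1,-d2];k=np.linalg.lstsq(A,o2-o1,rcond=None)[0];print(o1+d1*k[0],o2+d2*k[1])
for p in [(.646,.0405,.16),(.623,.04,.165)]: print(proj(s,p),proj(t,p))
```

```text
R [[-0.9    0.436 -0.   ]
 [ 0.436  0.9   -0.001]
 [-0.    -0.001 -1.   ]]
wcam in tool [ 0.0815398   0.00093862 -0.20587365] axis [[ 3.40784482e-05 -9.56593426e-01 -2.91425833e-01]
 [ 9.99999989e-01 -1.03072977e-05  1.50770234e-04]
 [-1.47229627e-04 -2.91425835e-01  9.56593415e-01]]
top0 290 295 193 201 292.38709677419354 197.09677419354838
scene0 297 304 201 213 300.3255813953488 207.04651162790697
[0.62297243 0.04216387 0.16642682] [0.62294903 0.04220916 0.16641941]
[292.68066832 190.97552346] [303.38922923 205.32265163]
[292.98995896 197.17019979] [300.93079684 207.55011918]
```

```bash
python3 -m handwheel '[{"dx":0.02,"dy":-0.033,"dz":0.013,"wz":0.1},{"dx":0.02,"dy":-0.033,"dz":0.013,"wz":0.1},{"dx":0.02,"dy":-0.033,"dz":0.013,"wz":0.1},{"dx":0.02,"dy":-0.033,"dz":0.013,"wz":0.1},{"dx":0.02,"dy":-0.033,"dz":0.013,"wz":0.05}]'
```

```text
invalid input at $[0]: expected keys wx, wy, wz, dx, dy, dz, hand
```

```bash
python3 -m handwheel '[{"wx":0,"wy":0,"wz":0.1,"dx":0.02,"dy":-0.033,"dz":0.013,"hand":0},{"wx":0,"wy":0,"wz":0.1,"dx":0.02,"dy":-0.033,"dz":0.013,"hand":0},{"wx":0,"wy":0,"wz":0.1,"dx":0.02,"dy":-0.033,"dz":0.013,"hand":0},{"wx":0,"wy":0,"wz":0.1,"dx":0.02,"dy":-0.033,"dz":0.013,"hand":0},{"wx":0,"wy":0,"wz":0.05,"dx":0.02,"dy":-0.033,"dz":0.013,"hand":0}]'
```

```text
clock: 0.57
tool_pos: [0.374, 0.4193, 0.2373]
ee_rot: [0.061, -3.133, 0.016]
force: [0.9, 0.6, 0.4]
opening: 0.092
```

```bash
python3 -m handwheel '[{"wx":0,"wy":0,"wz":0,"dx":0.021,"dy":-0.032,"dz":0.003,"hand":0},{"wx":0,"wy":0,"wz":0,"dx":0.021,"dy":-0.032,"dz":0.003,"hand":0},{"wx":0,"wy":0,"wz":0,"dx":0.021,"dy":-0.032,"dz":0.003,"hand":0},{"wx":0,"wy":0,"wz":0,"dx":0.021,"dy":-0.032,"dz":0.003,"hand":0},{"wx":0,"wy":0,"wz":0,"dx":0.021,"dy":-0.032,"dz":0.003,"hand":0}]'
python3 -m handwheel '[{"wx":0,"wy":0,"wz":0,"dx":0.021,"dy":-0.032,"dz":0,"hand":0},{"wx":0,"wy":0,"wz":0,"dx":0.021,"dy":-0.032,"dz":0,"hand":0},{"wx":0,"wy":0,"wz":0,"dx":0.021,"dy":-0.032,"dz":0,"hand":0},{"wx":0,"wy":0,"wz":0,"dx":0.021,"dy":-0.032,"dz":0,"hand":0},{"wx":0,"wy":0,"wz":0,"dx":0.021,"dy":-0.032,"dz":0,"hand":0}]'
```

```text
clock: 0.98
tool_pos: [0.4827, 0.2511, 0.2558]
ee_rot: [0.068, -3.136, 0.01]
force: [1.0, 0.4, -0.5]
opening: 0.0919
clock: 1.4
tool_pos: [0.591, 0.082, 0.2569]
ee_rot: [0.068, -3.137, 0.008]
force: [0.4, 0.7, -0.5]
opening: 0.0916
```

```bash
python3 -m handwheel '[{"wx":0,"wy":0,"wz":-0.043,"dx":0.016,"dy":-0.02,"dz":0,"hand":0},{"wx":0,"wy":0,"wz":0,"dx":0.008,"dy":-0.014,"dz":0,"hand":0},{"wx":0,"wy":0,"wz":0,"dx":0,"dy":0,"dz":0,"hand":0}]'
python3 - <<'E'
from h import *
snap('wrist','wrist1');q=r.sense();print(q['tool_pos'],q['ee_rot'])
E
```

```text
clock: 1.65
tool_pos: [0.6187, 0.0344, 0.2559]
ee_rot: [-0.025, -3.138, 0.017]
force: [-0.8, -0.8, -0.1]
opening: 0.0918
[0.61791109 0.03646394 0.25575245] [-0.0220983  -3.13709924  0.01529121]
```

View pics/wrist1.png

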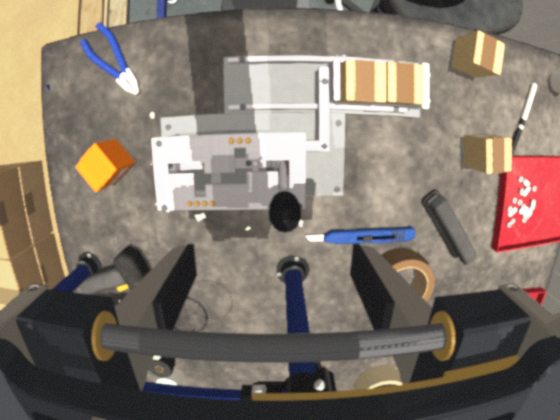

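The wrist view shows the knob at (285,211), plate corners near (152,138), (305,134), (158,213), and the fence face at (324,110).

Run:
```python
from h import *
s=load('wrist1')
im=cv2.imread('pics/wrist1.png')
m=(im.max(2)<40).astype(np.uint8)[185:240,260:310];n,l,st,ce=cv2.connectedComponentsWithStats(m);i=1+st[1:,4].argmax();print(st[i],ce[i]+[260,185])
print('knob',onz(s,*(ce[i]+[260,185]),.166,True))
cv2.imwrite('pics/w1z.png',cv2.resize(im[45:235,145:305+130],None,fx=2.75,fy=2.75,interpolation=cv2.INTER_CUBIC))
```

```text
[ 10   7  30  39 808] [283.89975248 210.04331683]
knob [0.62805478 0.04422063 0.166     ]
```

View pics/w1z.png

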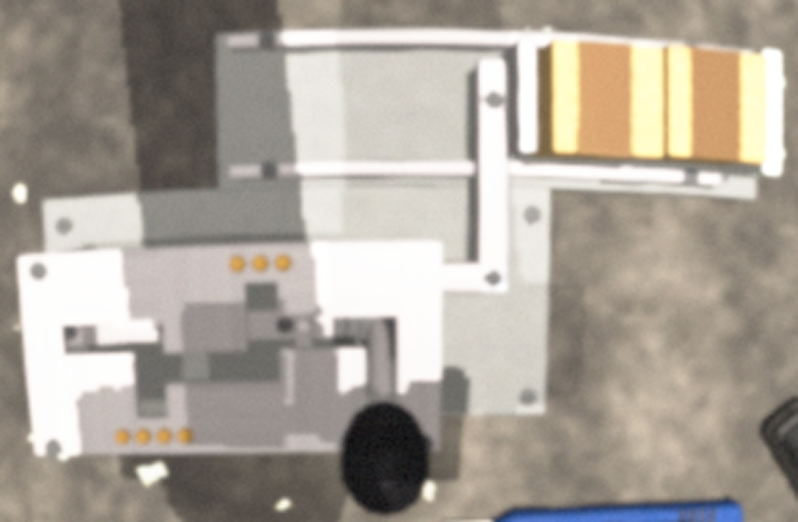

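Run:
```python
from h import *
s=load('wrist1')
def f(n,x,y,z): print(n,onz(s,145+(x+.5)/2.75-.5,45+(y+.5)/2.75-.5,z,True).round(4))
f('TL',18,256,.091);f('TR',442,240,.091);f('BR',440,452,.091);f('BL',32,456,.091)
f('slot2 right edge near corner',397,318,.091)
f('lane end left',64,338,.091)
f('rail far inner L',225,165,.026);f('rail far inner R',480,163,.026);f('rail near inner L',225,47,.026);f('near R',500,48,.026)
f('stop inner',765,50,.07);f('box fence side',552,40,.078);f('box fence side far',552,150,.078)
f('stud4',184,436,.093);f('stud4L',122,436,.093);f('stud3m',260,263,.093)
f('fence face?',537,42,.07);f('box stop side far',765,163,.078)
f('box mid far',667,158,.078)
```

```text
TL [ 0.5587 -0.1113  0.091 ]
TR [0.5585 0.0709 0.091 ]
BR [0.6498 0.0705 0.091 ]
BL [ 0.6494 -0.1135  0.091 ]
slot2 right edge near corner [0.5912 0.052  0.091 ]
lane end left [ 0.5959 -0.0924  0.091 ]
rail far inner L [ 0.5232 -0.0279  0.026 ]
rail far inner R [0.5242 0.0952 0.026 ]
rail near inner L [ 0.4645 -0.0267  0.026 ]
near R [0.4669 0.1056 0.026 ]
stop inner [0.4654 0.2245 0.07  ]
box fence side [0.4709 0.1203 0.078 ]
box fence side far [0.5195 0.1198 0.078 ]
stud4 [ 0.6406 -0.0406  0.093 ]
stud4L [ 0.6402 -0.0687  0.093 ]
stud3m [ 0.5668 -0.0044  0.093 ]
fence face? [0.4708 0.1152 0.07  ]
box stop side far [0.5194 0.2205 0.078 ]
box mid far [0.5206 0.1721 0.078 ]
```

```bash
python3 -m handwheel '[{"wx":0,"wy":0,"wz":0.012,"dx":0.007,"dy":0.006,"dz":-0.035,"hand":0},{"wx":0,"wy":0,"wz":0,"dx":0,"dy":0,"dz":-0.035,"hand":0},{"wx":0,"wy":0,"wz":0,"dx":0,"dy":0,"dz":-0.033,"hand":0.2},{"wx":0,"wy":0,"wz":0,"dx":0,"dy":0,"dz":0,"hand":0.55}]' 12
python3 -m handwheel '[{"wx":0,"wy":0,"wz":0,"dx":0,"dy":0,"dz":0,"hand":0.8},{"wx":0,"wy":0,"wz":0,"dx":0,"dy":0,"dz":0,"hand":0.8},{"wx":0,"wy":0,"wz":0,"dx":0,"dy":0,"dz":0,"hand":0.8}]' 12
```

```text
clock: 2.03
tool_pos: [0.6242, 0.0495, 0.1521]
ee_rot: [-0.007, 3.141, -0.007]
force: [-1.0, 0.5, -0.7]
opening: 0.0806
clock: 2.28
tool_pos: [0.6233, 0.0542, 0.1543]
ee_rot: [0.015, -3.141, 0.004]
force: [-0.5, 0.1, 0.5]
opening: 0.0606
```

```bash
python3 -m handwheel '[{"wx":0,"wy":0,"wz":0,"dx":0.001,"dy":-0.010,"dz":-0.005,"hand":0.8},{"wx":0,"wy":0,"wz":0,"dx":0,"dy":0,"dz":0,"hand":0.8},{"wx":0,"wy":0,"wz":0,"dx":0,"dy":0,"dz":0,"hand":0.8}]' 12
```

```text
clock: 2.53
tool_pos: [0.6272, 0.0447, 0.1541]
ee_rot: [-0.018, 3.134, -0.001]
force: [-0.2, 0.1, 0.8]
opening: 0.041
```

```bash
python3 -m handwheel '[{"wx":0,"wy":0,"wz":0,"dx":0,"dy":0,"dz":-0.004,"hand":0.8},{"wx":0,"wy":0,"wz":0,"dx":0,"dy":0,"dz":0,"hand":0.8},{"wx":0,"wy":0,"wz":0,"dx":0,"dy":0,"dz":0,"hand":0.8}]' 12; python3 -c "
from h import *
snap('wrist','wrist2');print(r.sense())"
```

```text
clock: 2.78
tool_pos: [0.6284, 0.0437, 0.1517]
ee_rot: [-0.015, 3.13, -0.001]
force: [0.5, -0.7, -0.3]
opening: 0.0206
{'clock': 2.8333, 'joints': array([-0.26431322,  0.452953  ,  0.18764835,  1.70113623, -0.09625344,
        0.98559568,  1.53767793]), 'dq': array([-0.00400415,  0.00346016,  0.00018883,  0.00229957, -0.00217333,
        0.00113663, -0.00028395]), 'effort': array([-5.89975342e-02, -4.96148336e+01,  2.35528484e+00, -2.33111858e+01,
        1.35475199e-02,  2.78476527e-02, -1.20073055e-04]), 'tool_pos': array([0.62826436, 0.04366591, 0.15157074]), 'ee_rot': array([-1.51788954e-02,  3.13052140e+00, -8.32002085e-04]), 'force': array([ 0.40231341,  0.67145045, -0.08665472]), 'wrist_torque': array([ 0.03730891,  0.01206007, -0.00139916]), 'opening': 0.01874382455123784}
```

View pics/wrist2.png

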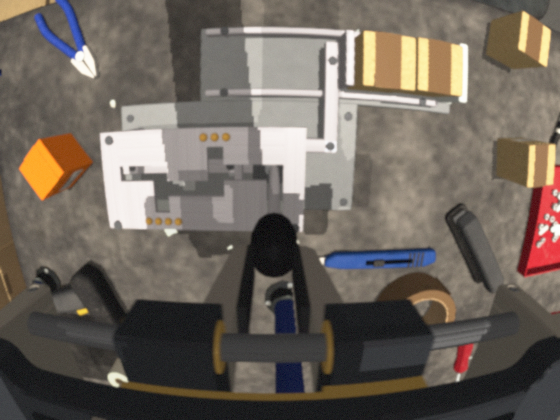

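Run:
```python
from h import *
s=load('wrist2');p=r.sense()['tool_pos']
for z in (0,.0187,.03): print(z,proj(s,p+[0,0,z],True))
print(ray(s,0,0,True)[0])
im=cv2.imread('pics/wrist2.png')
m=(im.max(2)<40).astype(np.uint8)[205:275,245:300];ys,xs=np.nonzero(m);print(xs.min()+245,xs.max()+245,ys.min()+205,ys.max()+205,)
for z in (.15,.166,.18): print(onz(s,273,245,z,True))
```

```text
0 [272.29152496 235.08967164]
0.0187 [272.21455795 246.29542585]
0.03 [272.16169875 254.0244323 ]
[0.54488641 0.04345384 0.35678779]
245 299 214 274
[0.63633387 0.0442253  0.15      ]
[0.62925821 0.04416561 0.166     ]
[0.62306701 0.04411338 0.18      ]
```

Run:
```python
from h import *
s=snap('top','top1');t=snap('scene','scene1')
p=r.sense()['tool_pos'];a=proj(s,p);b=proj(t,p);print(a,b)
A=cv2.imread('pics/top1.png')[160:260,230:350];B=cv2.imread('pics/scene1.png')[150:260,240:360]
cv2.imwrite('pics/z1.png',np.hstack([cv2.resize(A,(400,400),interpolation=2),cv2.resize(B,(400,400),interpolation=2)]))
```

```text
[291.6447003  196.50569938] [300.34792401 209.85785019]
```

View pics/z1.png

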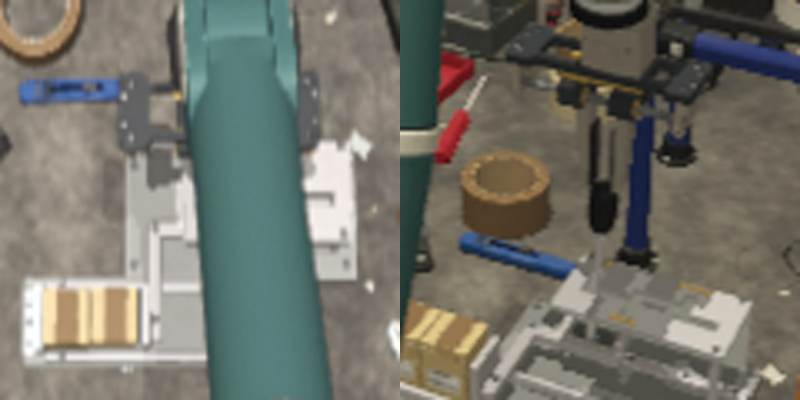

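```bash
python3 -m handwheel '[{"wx":0,"wy":0,"wz":0,"dx":0,"dy":0,"dz":0,"hand":0.8}]' 12
python3 - <<'E'
from h import *
t=load('scene1');s=load('wrist2')
B=cv2.imread('pics/scene1.png')[180:230,275:330];A=cv2.imread('pics/wrist2.png')[195:315,215:335]
cv2.imwrite('pics/z2.png',np.hstack([cv2.resize(A,(400,400),interpolation=2),cv2.resize(B,(400,400),interpolation=2)]))
# knob centre px in scene
m=(cv2.imread('pics/scene1.png').max(2)<40).astype(np.uint8)[195:218,294:308];print(m)
E
```

```text
clock: 3.02
tool_pos: [0.6281, 0.0439, 0.1514]
ee_rot: [-0.016, 3.131, -0.001]
force: [0.1, -0.1, -0.3]
opening: 0.0186
[[0 0 0 1 1 0 0 0 0 0 0 0 0 0]
 [0 0 0 1 1 0 0 0 0 0 0 0 0 0]
 [0 0 0 1 1 0 0 0 0 0 0 0 0 0]
 [0 0 0 1 1 0 0 0 0 0 0 0 0 0]
 [0 0 0 1 0 0 0 0 0 0 0 0 0 0]
 [0 0 0 1 1 1 1 1 1 0 0 0 0 0]
 [0 0 0 0 1 1 1 1 1 0 0 0 0 0]
 [0 0 0 1 1 1 1 1 1 0 0 0 0 0]
 [0 0 0 1 1 1 1 1 1 1 1 0 0 0]
 [0 0 0 1 1 1 1 1 1 1 1 0 0 0]
 [0 0 0 1 1 1 1 1 1 1 1 0 0 0]
 [0 0 0 1 1 1 1 1 1 1 1 0 0 0]
 [0 0 0 1 1 1 1 1 1 1 1 0 0 0]
 [0 0 0 1 1 1 1 1 1 1 1 0 0 0]
 [0 0 0 1 1 1 1 1 1 1 1 0 0 0]
 [0 0 0 1 1 1 1 1 1 1 0 0 0 0]
 [0 0 0 1 1 1 1 1 1 1 0 0 0 0]
 [0 0 0 0 1 1 1 1 1 0 0 0 0 0]
 [0 0 0 0 1 1 1 1 0 0 0 0 0 0]
 [0 0 0 0 0 0 0 0 0 0 0 0 0 0]
 [0 0 0 0 0 0 0 0 0 0 0 0 0 0]
 [0 0 0 0 0 0 0 0 0 0 0 0 0 0]
 [0 0 0 0 0 0 0 0 0 0 0 0 0 0]]
```

View pics/z2.png

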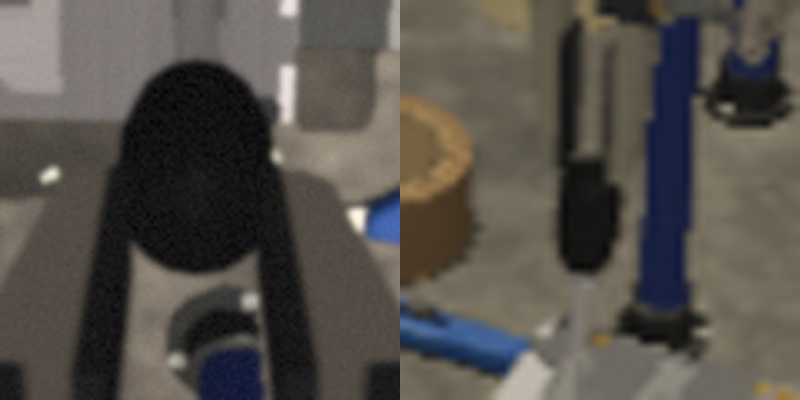

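Run:
```python
from h import *
s=load('wrist2');t=load('scene1')
o1,d1=ray(s,273.6,244.2,True);o2,d2=ray(t,300.6,206.8)
k=np.linalg.lstsq(np.c_[d1,-d2],o2-o1,rcond=None)[0];print(o1+d1*k[0],o2+d2*k[1])
print(proj(t,[.628,.044,.1704]),proj(t,[.628,.044,.1514]))
for z in (.145,.19): print(proj(t,[.61,.044,z]),proj(t,[.628,.044,z]))
```

```text
[0.63037608 0.0445658  0.16217055] [0.63053986 0.04428119 0.16224087]
[300.4520735  205.16871935] [300.29223256 209.8809416 ]
[298.14409531 214.19835523] [300.23888337 211.45371296]
[298.49320294 202.92651397] [300.61928935 200.23907958]
```

Run:
```python
from h import *
s=load('wrist2');p=r.sense()['tool_pos']
for hw in (.0093,.0155):
  for z in (0,.02,.04,.06,.08): print(hw,z,[((proj(s,p+[dx,sg*hw,z],True)-[215,195])*3.333).round() for sg in (-1,1) for dx in (-.01,.01)])
```

```text
0.0093 0 [array([146.,  86.]), array([147., 177.]), array([239.,  87.]), array([236., 177.])]
0.0093 0.02 [array([142., 123.]), array([143., 220.]), array([243., 123.]), array([240., 221.])]
0.0093 0.04 [array([137., 166.]), array([138., 271.]), array([248., 167.]), array([245., 272.])]
0.0093 0.06 [array([130., 220.]), array([132., 332.]), array([254., 221.]), array([250., 334.])]
0.0093 0.08 [array([122., 287.]), array([125., 407.]), array([262., 288.]), array([256., 408.])]
0.0155 0 [array([116.,  86.]), array([117., 176.]), array([270.,  87.]), array([266., 178.])]
0.0155 0.02 [array([108., 122.]), array([110., 219.]), array([277., 124.]), array([273., 221.])]
0.0155 0.04 [array([ 99., 166.]), array([102., 270.]), array([285., 168.]), array([280., 272.])]
0.0155 0.06 [array([ 89., 220.]), array([ 93., 332.]), array([295., 221.]), array([289., 333.])]
0.0155 0.08 [array([ 76., 286.]), array([ 81., 406.]), array([308., 288.]), array([300., 408.])]
```

```bash
python3 -m handwheel '[{"wx":0,"wy":0,"wz":0,"dx":0,"dy":0,"dz":0,"hand":0.95},{"wx":0,"wy":0,"wz":0,"dx":0,"dy":0,"dz":0,"hand":0.95}]' 12
python3 - <<'E'
from h import *
s=snap('wrist','wrist3');snap('scene','scene3');print(r.sense()['opening'])
for n in ('wrist0','wrist1','wrist2'):
  pass
B=cv2.imread('pics/scene3.png')[180:230,275:330];A=cv2.imread('pics/wrist3.png')[195:315,215:335]
cv2.imwrite('pics/z3.png',np.hstack([cv2.resize(A,(400,400),interpolation=2),cv2.resize(B,(400,400),interpolation=2)]))
E
```

```text
clock: 3.18
tool_pos: [0.628, 0.0442, 0.1512]
ee_rot: [-0.016, 3.131, -0.001]
force: [-0.7, -0.2, 0.6]
opening: 0.0072
0.004399899056998452
```

View pics/z3.png

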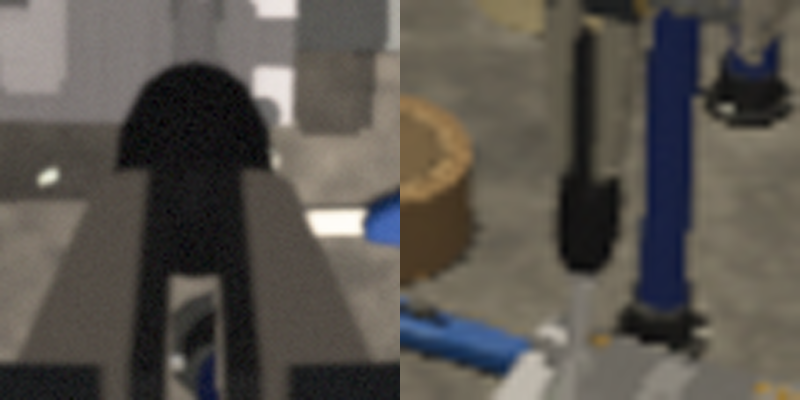

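```bash
python3 -m handwheel '[{"wx":0,"wy":0,"wz":0,"dx":0,"dy":0,"dz":0.01,"hand":0.3},{"wx":0,"wy":0,"wz":0,"dx":0,"dy":0,"dz":0,"hand":0.3},{"wx":0,"wy":0,"wz":0,"dx":0,"dy":0,"dz":0,"hand":0.3},{"wx":0,"wy":0,"wz":0,"dx":0,"dy":0,"dz":0,"hand":0.3},{"wx":0,"wy":0,"wz":0,"dx":0,"dy":0,"dz":0,"hand":0.3}]' 12
```

```text
clock: 3.7
tool_pos: [0.6284, 0.0442, 0.1629]
ee_rot: [-0.016, 3.13, -0.001]
force: [-0.4, -0.1, 0.2]
opening: 0.0359
```

```bash
python3 -m handwheel '[{"wx":0,"wy":0,"wz":0,"dx":0,"dy":0,"dz":-0.015,"hand":0.3},{"wx":0,"wy":0,"wz":0,"dx":0,"dy":0,"dz":-0.015,"hand":0.3},{"wx":0,"wy":0,"wz":0,"dx":0,"dy":0,"dz":-0.010,"hand":0.3}]' 12
python3 - <<'E'
from h import *
s=snap('wrist','wrist4');snap('scene','scene4');q=r.sense();print(q['opening'],q['tool_pos'])
B=cv2.imread('pics/scene4.png')[180:230,275:330];A=cv2.imread('pics/wrist4.png')[195:315,215:335]
cv2.imwrite('pics/z4.png',np.hstack([cv2.resize(A,(400,400),interpolation=2),cv2.resize(B,(400,400),interpolation=2)]))
E
```

```text
clock: 3.95
tool_pos: [0.6307, 0.0445, 0.1248]
ee_rot: [-0.016, 3.124, 0.001]
force: [-0.6, -0.3, 0.0]
opening: 0.056
0.06329045530881525 [0.62953077 0.04431801 0.12380829]
```

View pics/z4.png

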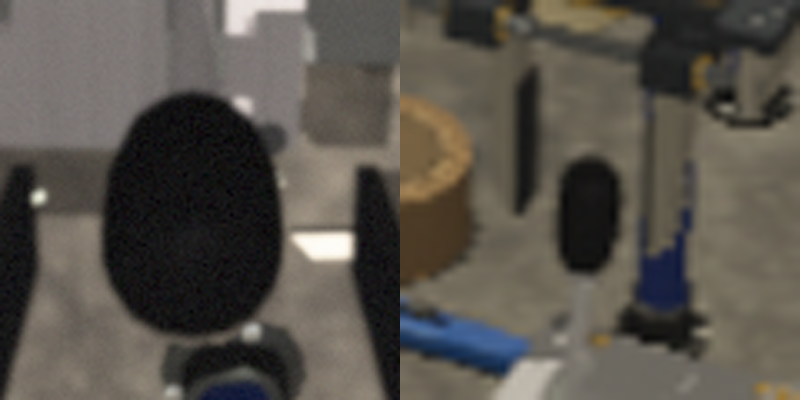

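```bash
python3 -m handwheel '[{"wx":0,"wy":0,"wz":0,"dx":0,"dy":0,"dz":-0.003,"hand":0.8},{"wx":0,"wy":0,"wz":0,"dx":0,"dy":0,"dz":0,"hand":0.8},{"wx":0,"wy":0,"wz":0,"dx":0,"dy":0,"dz":0,"hand":0.8},{"wx":0,"wy":0,"wz":0,"dx":0,"dy":0,"dz":0,"hand":0.8},{"wx":0,"wy":0,"wz":0,"dx":0,"dy":0,"dz":0,"hand":0.8}]' 15;python3 -m handwheel '[{"wx":0,"wy":0,"wz":0,"dx":0,"dy":0,"dz":0,"hand":0.8}]' 15
python3 - <<'E'
from h import *
s=snap('wrist','wrist5');snap('scene','scene5');q=r.sense();print(q['opening'],q['tool_pos'],q['force'])
B=cv2.imread('pics/scene5.png')[180:230,275:330];A=cv2.imread('pics/wrist5.png')[195:315,215:335]
cv2.imwrite('pics/z5.png',np.hstack([cv2.resize(A,(400,400),interpolation=2),cv2.resize(B,(400,400),interpolation=2)]))
E
```

```text
clock: 4.47
tool_pos: [0.6307, 0.0444, 0.1223]
ee_rot: [-0.016, 3.125, 0.001]
force: [0.1, 0.0, -0.0]
opening: 0.0332
clock: 4.55
tool_pos: [0.6308, 0.0442, 0.1225]
ee_rot: [-0.016, 3.125, 0.001]
force: [-0.5, -1.2, -3.1]
opening: 0.0304
0.030211066067859005 [0.6307567  0.04424797 0.12243168] [-0.26478762 -0.45970513 -1.23197712]
```

View pics/z5.png

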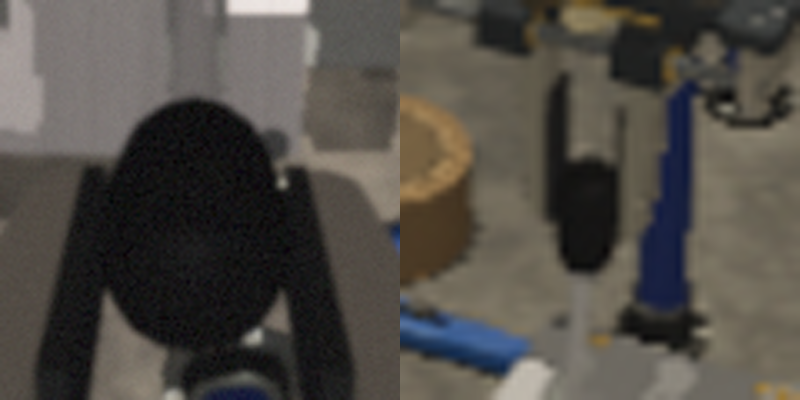

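Opening 30 mm shows the knob is held. Real fingertips sit about 30–35 mm above the reported TCP, which I will account for. Now I'll draw the lever towards the lane.

```bash
python3 -m handwheel '[{"wx":0,"wy":0,"wz":0,"dx":-0.010,"dy":0,"dz":0.001,"hand":0.8},{"wx":0,"wy":0,"wz":0,"dx":-0.010,"dy":0,"dz":0,"hand":0.8},{"wx":0,"wy":0,"wz":0,"dx":-0.010,"dy":0,"dz":0,"hand":0.8}]' 15
```

```text
clock: 4.9
tool_pos: [0.6026, 0.0443, 0.1248]
ee_rot: [-0.015, 3.118, 0.001]
force: [1.7, 0.7, -3.9]
opening: 0.0304
```

```bash
python3 -m handwheel '[{"wx":0,"wy":0,"wz":0,"dx":-0.008,"dy":0,"dz":-0.001,"hand":0.8},{"wx":0,"wy":0,"wz":0,"dx":-0.005,"dy":0,"dz":-0.001,"hand":0.8},{"wx":0,"wy":0,"wz":0,"dx":-0.003,"dy":0,"dz":0,"hand":0.8}]' 15
```

```text
clock: 5.15
tool_pos: [0.584, 0.0443, 0.1236]
ee_rot: [-0.016, 3.115, 0.002]
force: [8.6, 0.2, -11.6]
opening: 0.0303
```

```bash
python3 -m handwheel '[{"wx":0,"wy":0,"wz":0,"dx":0.004,"dy":-0.003,"dz":-0.001,"hand":0.8},{"wx":0,"wy":0,"wz":0,"dx":0.001,"dy":-0.010,"dz":0,"hand":0.8},{"wx":0,"wy":0,"wz":0,"dx":0,"dy":-0.010,"dz":0,"hand":0.8}]' 20
```

```text
clock: 5.4
tool_pos: [0.5881, 0.0254, 0.1238]
ee_rot: [-0.024, 3.116, 0.008]
force: [0.4, 3.6, -2.2]
opening: 0.0302
```

```bash
python3 -m handwheel '[{"wx":0,"wy":0,"wz":0,"dx":0,"dy":-0.010,"dz":0,"hand":0.8},{"wx":0,"wy":0,"wz":0,"dx":0,"dy":-0.010,"dz":0,"hand":0.8},{"wx":0,"wy":0,"wz":0,"dx":0,"dy":-0.006,"dz":0,"hand":0.8},{"wx":0,"wy":0,"wz":0,"dx":0,"dy":0,"dz":0,"hand":0.8}]' 20
```

```text
clock: 5.73
tool_pos: [0.588, -0.0034, 0.1237]
ee_rot: [-0.021, 3.117, 0.011]
force: [0.2, 3.4, 1.1]
opening: 0.0303
```

```bash
python3 -m handwheel '[{"wx":0,"wy":0,"wz":0,"dx":0.008,"dy":-0.001,"dz":0,"hand":0.8},{"wx":0,"wy":0,"wz":0,"dx":0.009,"dy":0,"dz":0,"hand":0.8},{"wx":0,"wy":0,"wz":0,"dx":0.008,"dy":0,"dz":0,"hand":0.8}]' 20
```

```text
clock: 5.98
tool_pos: [0.6117, -0.0052, 0.1244]
ee_rot: [-0.019, 3.121, 0.013]
force: [-1.6, 2.5, -0.6]
opening: 0.0303
```

```bash
python3 -m handwheel '[{"wx":0,"wy":0,"wz":0,"dx":0.007,"dy":0,"dz":0,"hand":0.8},{"wx":0,"wy":0,"wz":0,"dx":0.002,"dy":-0.003,"dz":0,"hand":0.8},{"wx":0,"wy":0,"wz":0,"dx":0,"dy":-0.008,"dz":0,"hand":0.8}]' 20
```

```text
clock: 6.23
tool_pos: [0.6225, -0.0129, 0.1234]
ee_rot: [-0.025, 3.123, 0.017]
force: [-1.5, 4.4, 4.2]
opening: 0.0302
```

```bash
python3 -m handwheel '[{"wx":0,"wy":0,"wz":0,"dx":-0.002,"dy":-0.010,"dz":0.001,"hand":0.8},{"wx":0,"wy":0,"wz":0,"dx":-0.001,"dy":-0.010,"dz":0,"hand":0.8},{"wx":0,"wy":0,"wz":0,"dx":0,"dy":-0.010,"dz":0,"hand":0.8},{"wx":0,"wy":0,"wz":0,"dx":0,"dy":-0.007,"dz":0,"hand":0.8},{"wx":0,"wy":0,"wz":0,"dx":0,"dy":-0.001,"dz":0,"hand":0.8}]' 20
```

```text
clock: 6.65
tool_pos: [0.6196, -0.0555, 0.1238]
ee_rot: [-0.024, 3.122, 0.016]
force: [0.4, 2.5, -1.0]
opening: 0.0302
```

Now W≈100. Next is across to X=-7 (x≈.588).

```bash
python3 -m handwheel '[{"wx":0,"wy":0,"wz":0,"dx":-0.008,"dy":0,"dz":0,"hand":0.8},{"wx":0,"wy":0,"wz":0,"dx":-0.009,"dy":0,"dz":0,"hand":0.8},{"wx":0,"wy":0,"wz":0,"dx":-0.009,"dy":0,"dz":0,"hand":0.8},{"wx":0,"wy":0,"wz":0,"dx":-0.004,"dy":0,"dz":0,"hand":0.8}]' 20
```

```text
clock: 6.98
tool_pos: [0.5887, -0.057, 0.124]
ee_rot: [-0.022, 3.118, 0.015]
force: [2.3, 2.1, -4.0]
opening: 0.0301
```

```bash
python3 -m handwheel '[{"wx":0,"wy":0,"wz":0,"dx":-0.001,"dy":-0.008,"dz":0,"hand":0.8},{"wx":0,"wy":0,"wz":0,"dx":0,"dy":-0.009,"dz":0,"hand":0.8},{"wx":0,"wy":0,"wz":0,"dx":0,"dy":-0.008,"dz":0,"hand":0.8},{"wx":0,"wy":0,"wz":0,"dx":0,"dy":-0.002,"dz":0,"hand":0.8},{"wx":0,"wy":0,"wz":0,"dx":0,"dy":0,"dz":0,"hand":0.8}]' 20
```

```text
clock: 7.4
tool_pos: [0.5848, -0.0825, 0.1234]
ee_rot: [-0.028, 3.12, 0.018]
force: [1.4, 3.6, -1.2]
opening: 0.0299
```

```bash
python3 -m handwheel '[{"wx":0,"wy":0,"wz":0,"dx":0.002,"dy":-0.004,"dz":0,"hand":0.8},{"wx":0,"wy":0,"wz":0,"dx":0.001,"dy":0.006,"dz":0,"hand":0.8},{"wx":0,"wy":0,"wz":0,"dx":0,"dy":0.008,"dz":0,"hand":0.8},{"wx":0,"wy":0,"wz":0,"dx":0,"dy":0.007,"dz":0,"hand":0.8}]' 20
```

```text
clock: 7.73
tool_pos: [0.5871, -0.0715, 0.1238]
ee_rot: [-0.019, 3.121, 0.008]
force: [0.7, -4.6, -1.5]
opening: 0.0304
```

```bash
python3 -m handwheel '[{"wx":0,"wy":0,"wz":0,"dx":0.001,"dy":0.008,"dz":0,"hand":0.8},{"wx":0,"wy":0,"wz":0,"dx":0,"dy":0.005,"dz":0,"hand":0.8},{"wx":0,"wy":0,"wz":0,"dx":0,"dy":0.001,"dz":0,"hand":0.8},{"wx":0,"wy":0,"wz":0,"dx":0,"dy":0,"dz":0,"hand":0.8}]' 20
```

```text
clock: 8.07
tool_pos: [0.5878, -0.0575, 0.1238]
ee_rot: [-0.021, 3.122, 0.002]
force: [0.2, -3.5, 0.3]
opening: 0.0303
```

```bash
python3 -m handwheel '[{"wx":0,"wy":0,"wz":0,"dx":0,"dy":0.001,"dz":0,"hand":0.8},{"wx":0,"wy":0,"wz":0,"dx":0.008,"dy":0,"dz":0,"hand":0.8},{"wx":0,"wy":0,"wz":0,"dx":0.008,"dy":0,"dz":0,"hand":0.8}]' 20
```

```text
clock: 8.32
tool_pos: [0.6029, -0.0566, 0.1246]
ee_rot: [-0.02, 3.124, 0.002]
force: [-1.3, -2.5, 1.2]
opening: 0.0306
```

```bash
python3 -m handwheel '[{"wx":0,"wy":0,"wz":0,"dx":0.009,"dy":0,"dz":-0.0005,"hand":0.8},{"wx":0,"wy":0,"wz":0,"dx":0.009,"dy":0,"dz":-0.001,"hand":0.8},{"wx":0,"wy":0,"wz":0,"dx":0.009,"dy":0,"dz":-0.002,"hand":0.8},{"wx":0,"wy":0,"wz":0,"dx":0.009,"dy":0,"dz":-0.0025,"hand":0.8}]' 20
```

```text
clock: 8.65
tool_pos: [0.6429, -0.0567, 0.1193]
ee_rot: [-0.019, 3.123, 0.003]
force: [-0.9, -1.8, 1.7]
opening: 0.0304
```

```bash
python3 -m handwheel '[{"wx":0,"wy":0,"wz":0,"dx":0.004,"dy":0,"dz":-0.0015,"hand":0.8},{"wx":0,"wy":0,"wz":0,"dx":0.004,"dy":0,"dz":-0.001,"hand":0.8},{"wx":0,"wy":0,"wz":0,"dx":0.003,"dy":0,"dz":-0.001,"hand":0.8}]' 20
```

```text
clock: 8.9
tool_pos: [0.6556, -0.0567, 0.1151]
ee_rot: [-0.019, 3.126, 0.003]
force: [-13.0, -2.0, 18.1]
opening: 0.0304
```

```bash
python3 -m handwheel '[{"wx":0,"wy":0,"wz":0,"dx":0,"dy":0,"dz":0.001,"hand":0.8},{"wx":0,"wy":0,"wz":0,"dx":0,"dy":0,"dz":0,"hand":0.3},{"wx":0,"wy":0,"wz":0,"dx":0,"dy":0,"dz":0,"hand":0.3},{"wx":0,"wy":0,"wz":0,"dx":0,"dy":0,"dz":0,"hand":0.3},{"wx":0,"wy":0,"wz":0,"dx":0,"dy":0,"dz":0,"hand":0.3}]' 20
python3 -m handwheel '[{"wx":0,"wy":0,"wz":0,"dx":0,"dy":0,"dz":0.03,"hand":0.1},{"wx":0,"wy":0,"wz":0,"dx":0,"dy":0,"dz":0.04,"hand":0.1},{"wx":0,"wy":0,"wz":0,"dx":0,"dy":0,"dz":0.04,"hand":0},{"wx":0,"wy":0,"wz":0,"dx":-0.02,"dy":0,"dz":0.02,"hand":0},{"wx":0,"wy":0,"wz":0,"dx":-0.03,"dy":0.02,"dz":0,"hand":0}]' 20
python3 - <<'E'
from h import *
s=snap('wrist','wrist6');snap('scene','scene6');q=r.sense();print(q['opening'],q['tool_pos'],q['clock'],q['force'])
E
```

```text
clock: 9.32
tool_pos: [0.6547, -0.0532, 0.1135]
ee_rot: [-0.022, 3.131, 0.009]
force: [-0.2, -0.7, -0.3]
opening: 0.0545
clock: 9.73
tool_pos: [0.6041, -0.0338, 0.2431]
ee_rot: [-0.018, 3.136, 0.008]
force: [-0.0, -0.4, -0.2]
opening: 0.0881
0.09208122604412804 [ 0.59888985 -0.02611007  0.24056305] 9.8333 [ 0.26476871  0.62571976 -0.39778488]
```

View pics/wrist6.png

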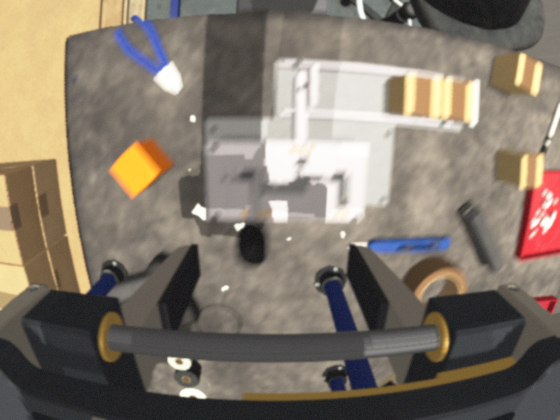

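View pics/scene6.png

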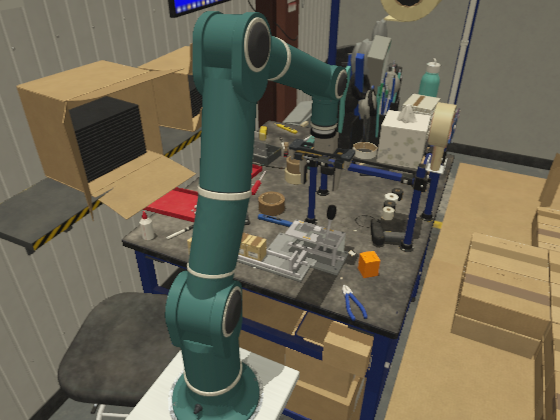

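Run:
```python
from h import *
s=load('wrist6')
im=cv2.imread('pics/wrist6.png')
m=(im.max(2)<40).astype(np.uint8)[215:275,230:285];n,l,st,ce=cv2.connectedComponentsWithStats(m);i=1+st[1:,4].argmax();c=ce[i]+[230,215]
print('knob',c,onz(s,*c,.16,True))
cv2.imwrite('pics/w6z.png',cv2.resize(im[45:235,195:485],None,fx=2.75,fy=2.75,interpolation=cv2.INTER_CUBIC))
```

```text
knob [251.59914408 243.66476462] [ 0.64628634 -0.05301637  0.16      ]
```

View pics/w6z.png

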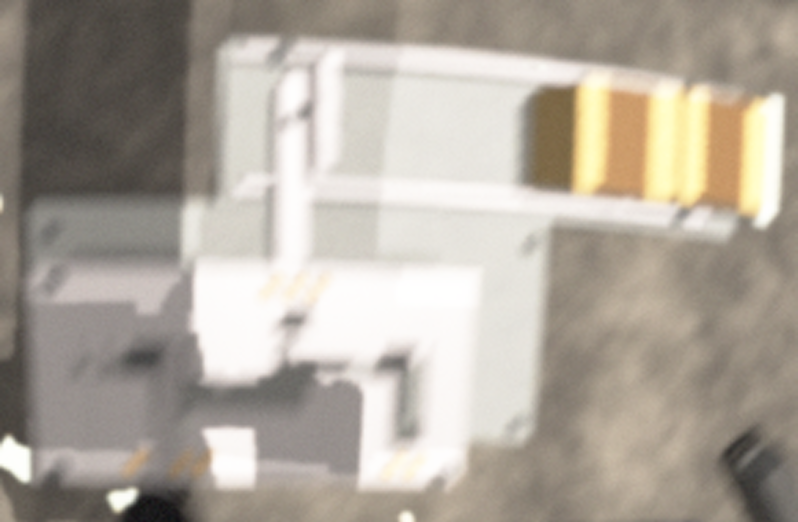

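```bash
python3 -m handwheel '[{"wx":0,"wy":0,"wz":-0.12,"dx":-0.02,"dy":0.01,"dz":0,"hand":0},{"wx":0,"wy":0,"wz":-0.12,"dx":-0.02,"dy":0.02,"dz":0,"hand":0},{"wx":0,"wy":0,"wz":-0.12,"dx":-0.015,"dy":0.025,"dz":0,"hand":0},{"wx":0,"wy":0,"wz":-0.12,"dx":-0.01,"dy":0.025,"dz":0,"hand":0},{"wx":0,"wy":0,"wz":-0.12,"dx":-0.01,"dy":0.025,"dz":0,"hand":0}]'
python3 -m handwheel '[{"wx":0,"wy":0,"wz":-0.12,"dx":-0.01,"dy":0.025,"dz":0,"hand":0},{"wx":0,"wy":0,"wz":-0.12,"dx":-0.01,"dy":0.025,"dz":0,"hand":0},{"wx":0,"wy":0,"wz":-0.12,"dx":0,"dy":0.025,"dz":0,"hand":0},{"wx":0,"wy":0,"wz":-0.12,"dx":0,"dy":0.025,"dz":0,"hand":0},{"wx":0,"wy":0,"wz":-0.12,"dx":0,"dy":0.025,"dz":0,"hand":0}]'
python3 -m handwheel '[{"wx":0,"wy":0,"wz":-0.12,"dx":0,"dy":0.025,"dz":0,"hand":0},{"wx":0,"wy":0,"wz":-0.12,"dx":0,"dy":0.02,"dz":0,"hand":0},{"wx":0,"wy":0,"wz":-0.08,"dx":0,"dy":0.01,"dz":0,"hand":0},{"wx":0,"wy":0,"wz":0,"dx":0,"dy":0,"dz":0,"hand":0},{"wx":0,"wy":0,"wz":0,"dx":0,"dy":0,"dz":0,"hand":0}]'
```

```text
clock: 10.25
tool_pos: [0.5222, 0.0776, 0.2395]
ee_rot: [0.931, 2.997, 0.015]
force: [0.3, -0.4, 0.2]
opening: 0.0919
clock: 10.67
tool_pos: [0.4985, 0.2101, 0.2385]
ee_rot: [1.805, 2.566, 0.015]
force: [0.7, -0.2, 0.2]
opening: 0.0918
clock: 11.08
tool_pos: [0.496, 0.277, 0.2357]
ee_rot: [2.197, 2.242, 0.014]
force: [0.2, -0.1, -0.5]
opening: 0.092
```

Run:
```python
from h import *
from scipy.spatial.transform import Rotation as Ro
s=snap('wrist','wrist7');snap('top','top7');q=r.sense();print(q['tool_pos'],q['clock']);print(Ro.from_rotvec(q['ee_rot']).as_matrix().round(3))
```

```text
[0.49611067 0.27604505 0.23587769] 11.1833
[[-0.018  1.     0.008]
 [ 1.     0.018  0.004]
 [ 0.004  0.008 -1.   ]]
```

View pics/wrist7.png

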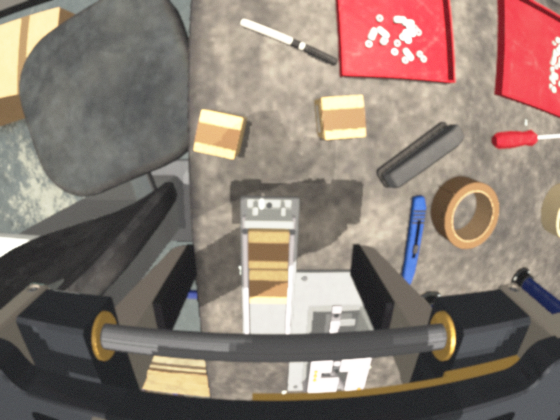

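View pics/top7.png

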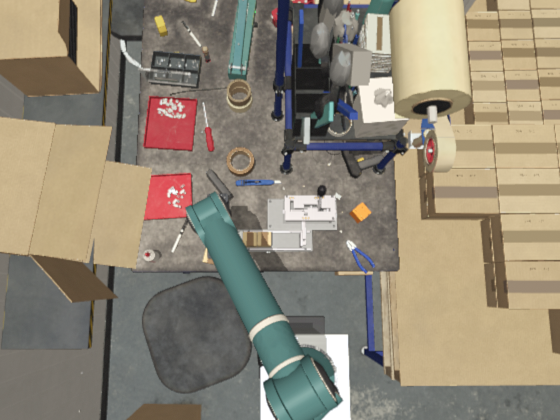

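Run:
```python
from h import *
im=cv2.imread('pics/wrist7.png')
A=im[85:175,180:380];cv2.imwrite('pics/w7z.png',cv2.resize(A,None,fx=4,fy=4,interpolation=2))
B=cv2.imread('pics/top7.png')[175:260,225:350];cv2.imwrite('pics/t7z.png',cv2.resize(B,None,fx=6,fy=6,interpolation=2))
C=im[190:310,230:310];cv2.imwrite('pics/w7y.png',cv2.resize(C,None,fx=5,fy=5,interpolation=2))
```

```text
(no output)
```

View pics/w7z.png

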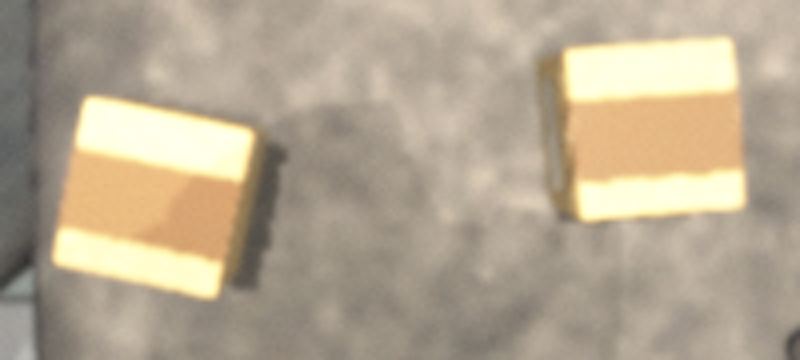

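View pics/t7z.png

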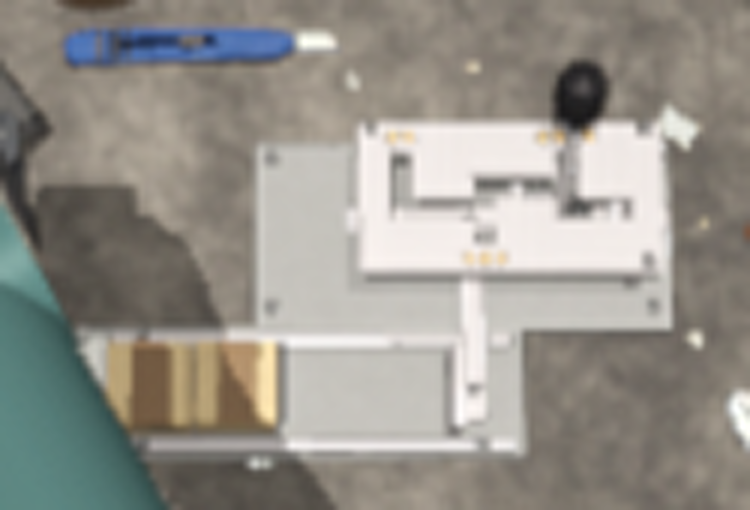

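View pics/w7y.png

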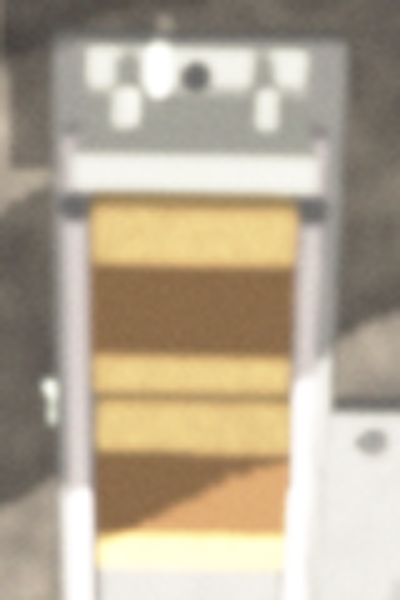

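Run:
```python
from h import *
w=load('wrist7');t=load('top7')
def T(x,y,z): return onz(t,225+(x+.5)/6-.5,175+(y+.5)/6-.5,z).round(4)
def Wz(x,y,z): return onz(w,180+(x+.5)/4-.5,85+(y+.5)/4-.5,z,True)
def Wy(x,y,z): return onz(w,230+(x+.5)/5-.5,190+(y+.5)/5-.5,z,True).round(4)
print('knob',T(582,92,.16),'fence L',T(455,390,.06),'fenceR',T(487,390,.06),'row end',T(278,385,.078),'plateL',T(360,195,.091),'plateR',T(663,195,.091))
print('stop inner',Wy(190,195,.07),'row0 top',Wy(190,203,.078),'row mid',Wy(190,397,.078),'row end',Wy(190,572,.078),'railL',Wy(90,400,.026),'railR',Wy(295,330,.026),'boxL',Wy(92,300,.078),'boxR',Wy(297,300,.078),'r1L',Wy(96,550,.078),'r1R',Wy(288,550,.078))
for n,P in (('A',[(88,97),(258,128),(217,300),(53,264)]),('B',[(563,47),(733,39),(746,210),(582,222)])):
    c=np.array([Wz(*p,.066) for p in P]);print(n,c.round(4).tolist(),c.mean(0).round(4),[np.linalg.norm(c[i]-c[i-1]).round(4) for i in range(4)])
    for i,j in ((0,1),(3,2),(3,0),(2,1)):
        e=c[j]-c[i];print('  ',np.degrees(np.arctan2(e[1],e[0])).round(1))
```

```text
knob [ 0.6495 -0.0602  0.16  ] fence L [0.4871 0.0088 0.06  ] fenceR [ 0.487  -0.0106  0.06  ] row end [0.4885 0.1162 0.078 ] plateL [0.6017 0.0665 0.091 ] plateR [ 0.6012 -0.116   0.091 ]
stop inner [0.4935 0.2234 0.07  ] row0 top [0.4935 0.2243 0.078 ] row mid [0.4942 0.1724 0.078 ] row end [0.4949 0.1198 0.078 ] railL [0.4657 0.1441 0.026 ] railR [0.5235 0.1673 0.026 ] boxL [0.4699 0.1985 0.078 ] boxR [0.52   0.1994 0.078 ] r1L [0.4702 0.1262 0.078 ] r1R [0.5206 0.1271 0.078 ]
A [[0.4148, 0.3663, 0.066], [0.4644, 0.3568, 0.066], [0.4527, 0.3065, 0.066], [0.4038, 0.3173, 0.066]] [0.4339 0.3367 0.066 ] [np.float64(0.0502), np.float64(0.0505), np.float64(0.0516), np.float64(0.0501)]
   -10.9
   -12.4
   77.3
   76.9
B [[0.5511, 0.3826, 0.066], [0.6016, 0.3885, 0.066], [0.608, 0.3379, 0.066], [0.5585, 0.3318, 0.066]] [0.5798 0.3602 0.066 ] [np.float64(0.0514), np.float64(0.0508), np.float64(0.051), np.float64(0.0499)]
   6.7
   7.0
   98.3
   97.3
```

```bash
python3 -m handwheel '[{"wx":0,"wy":0,"wz":0.11,"dx":0.021,"dy":0.021,"dz":-0.02,"hand":0},{"wx":0,"wy":0,"wz":0,"dx":0.022,"dy":0.022,"dz":-0.02,"hand":0},{"wx":0,"wy":0,"wz":0,"dx":0.022,"dy":0.022,"dz":-0.02,"hand":0},{"wx":0,"wy":0,"wz":0,"dx":0.012,"dy":0.013,"dz":-0.02,"hand":0},{"wx":0,"wy":0,"wz":0,"dx":0,"dy":0,"dz":-0.02,"hand":0}]'
```

```text
clock: 11.6
tool_pos: [0.5825, 0.3511, 0.1401]
ee_rot: [2.066, 2.358, 0.036]
force: [-0.6, 0.7, 0.3]
opening: 0.0917
```

```bash
python3 -m handwheel '[{"wx":0,"wy":0,"wz":0,"dx":-0.003,"dy":0.008,"dz":-0.02,"hand":0},{"wx":0,"wy":0,"wz":0,"dx":0,"dy":0.001,"dz":-0.015,"hand":0},{"wx":0,"wy":0,"wz":0,"dx":0,"dy":0,"dz":-0.01,"hand":0},{"wx":0,"wy":0,"wz":0,"dx":0,"dy":0,"dz":0,"hand":0}]'
python3 - <<'E'
from h import *
s=snap('wrist','wrist8');q=r.sense();print(q['tool_pos'],q['clock'],q['ee_rot'])
E
```

```text
clock: 11.93
tool_pos: [0.5805, 0.3527, 0.0874]
ee_rot: [2.068, 2.356, 0.023]
force: [-0.7, -0.5, 0.2]
opening: 0.0919
[0.58126269 0.35246421 0.08847345] 11.9833 [2.06832133 2.35451932 0.02429851]
```

View pics/wrist8.png

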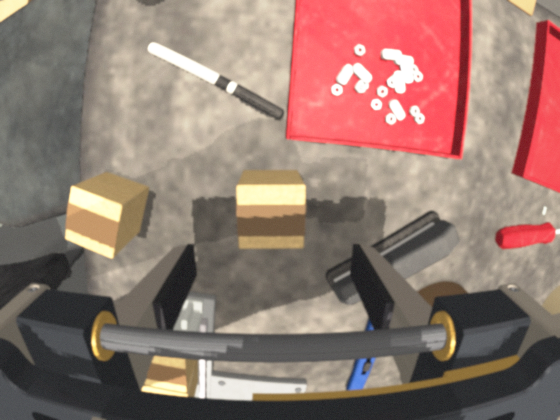

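Run:
```python
from h import *
from scipy.spatial.transform import Rotation as Ro
w=load('wrist8');q=r.sense();p=q['tool_pos'];R=Ro.from_rotvec(q['ee_rot']).as_matrix();print(R.round(3))
for n,x,y,z in [('TL',237,188,.066),('TR',304,188,.066),('BR',304,248,.066),('BL',238,248,.066),('stapL',327,272,.048),('stapB',340,301,.04),('stapTop',435,212,.048),('staplR',458,240,.04)]:
    P=onz(w,x,y,z,True);print(n,P.round(4),'tool xy rel',(R.T@(P-p)).round(4))
for hw in (.046,.064):
  for z in (0,.035): print(hw,z,[proj(w,p+R@np.array([dx,sg*hw,-z]),True).round() for sg in (-1,1) for dx in(-.01,.01)])
```

```text
[[-0.129  0.992  0.016]
 [ 0.992  0.129  0.007]
 [ 0.005  0.017 -1.   ]]
TL [0.5528 0.3793 0.066 ] tool xy rel [ 0.0302 -0.0252  0.0222]
TR [0.6006 0.3853 0.066 ] tool xy rel [0.03   0.0231 0.023 ]
BR [0.6081 0.339  0.066 ] tool xy rel [-0.0169  0.0245  0.0228]
BL [0.558  0.3328 0.066 ] tool xy rel [-0.0166 -0.0259  0.022 ]
stapL [0.6348 0.3114 0.048 ] tool xy rel [-0.0478  0.0472  0.041 ]
stapB [0.6557 0.2782 0.04  ] tool xy rel [-0.0835  0.0634  0.0492]
stapTop [0.7219 0.3766 0.048 ] tool xy rel [0.0056 0.1419 0.0429]
staplR [0.7621 0.3507 0.04  ] tool xy rel [-0.0253  0.1782  0.0513]
0.046 0 [array([206., 252.]), array([204., 225.]), array([338., 252.]), array([340., 225.])]
0.046 0.035 [array([195., 275.]), array([192., 245.]), array([348., 275.]), array([351., 245.])]
0.064 0 [array([182., 251.]), array([179., 224.]), array([362., 251.]), array([365., 225.])]
0.064 0.035 [array([167., 274.]), array([163., 244.]), array([376., 274.]), array([380., 244.])]
```

```bash
python3 -m handwheel '[{"wx":0,"wy":0,"wz":0,"dx":-0.001,"dy":0.007,"dz":-0.015,"hand":0.1},{"wx":0,"wy":0,"wz":0,"dx":0,"dy":0.001,"dz":-0.025,"hand":0.1},{"wx":0,"wy":0,"wz":0,"dx":0,"dy":0,"dz":-0.025,"hand":0.1},{"wx":0,"wy":0,"wz":0,"dx":0,"dy":0,"dz":-0.012,"hand":0.1},{"wx":0,"wy":0,"wz":0,"dx":0,"dy":0,"dz":0,"hand":0.1}]'
```

```text
clock: 12.4
tool_pos: [0.5853, 0.3624, 0.0143]
ee_rot: [2.068, 2.35, 0.044]
force: [0.3, 1.5, 0.3]
opening: 0.0829
```

```bash
python3 -m handwheel '[{"wx":0,"wy":0,"wz":0,"dx":-0.004,"dy":-0.003,"dz":-0.012,"hand":0.3},{"wx":0,"wy":0,"wz":0,"dx":0,"dy":0,"dz":0,"hand":0.6},{"wx":0,"wy":0,"wz":0,"dx":0,"dy":0,"dz":0,"hand":0.6},{"wx":0,"wy":0,"wz":0,"dx":0,"dy":0,"dz":0,"hand":0.6},{"wx":0,"wy":0,"wz":0,"dx":0,"dy":0,"dz":0,"hand":0.6}]' 10
python3 - <<'E'
from h import *
s=snap('wrist','wrist9');q=r.sense();print(q['tool_pos'],q['clock'],q['opening'],q['force'])
E
```

```text
clock: 12.82
tool_pos: [0.5843, 0.3616, 0.0069]
ee_rot: [2.067, 2.35, 0.055]
force: [0.1, 0.3, 0.1]
opening: 0.0516
[0.58449572 0.36172302 0.00707157] 12.8667 0.050762907950598075 [ 0.43104936  0.26956416 -0.41803349]
```

View pics/wrist9.png

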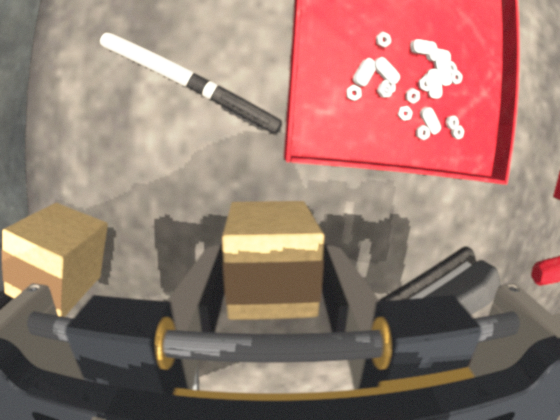

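```bash
cat >> h.py <<'E'
from scipy.spatial.transform import Rotation as Ro
def corr(yaw=0):
    "world rotvec turning the tool to point down with jaw axis at yaw deg from +x"
    R=Ro.from_rotvec(r.sense()['ee_rot']).as_matrix();a=np.radians(yaw)
    y=np.array([np.cos(a),np.sin(a),0]);z=np.array([0,0,-1.]);D=np.c_[np.cross(y,z),y,z]
    return Ro.from_matrix(D@R.T).as_rotvec().round(3)
E
python3 -c "
from h import *
print(corr())"
python3 -m handwheel '[{"wx":0,"wy":0,"wz":0,"dx":0,"dy":0,"dz":0.015,"hand":0.65},{"wx":0,"wy":0,"wz":0,"dx":0,"dy":0,"dz":0.03,"hand":0.65},{"wx":0,"wy":0,"wz":0,"dx":0,"dy":0,"dz":0.035,"hand":0.65},{"wx":0,"wy":0,"wz":0,"dx":0,"dy":-0.005,"dz":0.035,"hand":0.65}]' 12
```

```text
[-0.016  0.034 -0.128]
clock: 13.2
tool_pos: [0.5791, 0.3546, 0.1213]
ee_rot: [2.068, 2.354, 0.035]
force: [0.2, 0.7, 0.4]
opening: 0.0507
```

```bash
python3 -m handwheel '[{"wx":-0.005,"wy":0.01,"wz":-0.06,"dx":-0.0105,"dy":-0.033,"dz":0,"hand":0.65},{"wx":0,"wy":0.01,"wz":-0.06,"dx":-0.0105,"dy":-0.034,"dz":0,"hand":0.65},{"wx":0,"wy":0,"wz":0,"dx":-0.0105,"dy":-0.034,"dz":0,"hand":0.65},{"wx":0,"wy":0,"wz":0,"dx":-0.0105,"dy":-0.034,"dz":0,"hand":0.65},{"wx":0,"wy":0,"wz":0,"dx":-0.0105,"dy":-0.034,"dz":0,"hand":0.65}]' 12
python3 -m handwheel '[{"wx":0,"wy":0,"wz":0,"dx":-0.0105,"dy":-0.034,"dz":0,"hand":0.65},{"wx":0,"wy":0,"wz":0,"dx":-0.01,"dy":-0.034,"dz":0,"hand":0.65},{"wx":0,"wy":0,"wz":0,"dx":-0.008,"dy":-0.022,"dz":0,"hand":0.65},{"wx":0,"wy":0,"wz":0,"dx":0,"dy":0,"dz":0,"hand":0.65}]' 12
python3 -c "
from h import *
print(corr())
snap('wrist','wrist10');q=r.sense();print(q['tool_pos'],q['clock'])"
```

```text
clock: 13.62
tool_pos: [0.5329, 0.1941, 0.1415]
ee_rot: [2.202, 2.236, 0.059]
force: [1.2, -0.1, 0.0]
opening: 0.0507
clock: 13.95
tool_pos: [0.5029, 0.0929, 0.149]
ee_rot: [2.209, 2.223, 0.07]
force: [-0.2, -1.3, -0.5]
opening: 0.0509
[-0.027  0.036 -0.006]
[0.50404003 0.09494836 0.14937323] 14.0
```

View pics/wrist10.png

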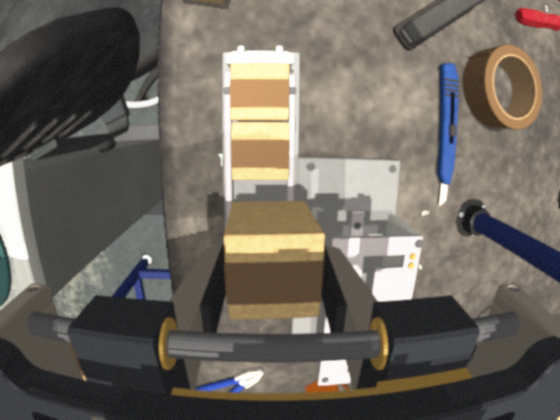

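```bash
python3 -m handwheel '[{"wx":-0.027,"wy":0.036,"wz":-0.006,"dx":-0.009,"dy":-0.006,"dz":-0.02,"hand":0.65},{"wx":0,"wy":0,"wz":0,"dx":0,"dy":0,"dz":-0.03,"hand":0.65},{"wx":0,"wy":0,"wz":0,"dx":0,"dy":0,"dz":-0.025,"hand":0.65},{"wx":0,"wy":0,"wz":0,"dx":0,"dy":0,"dz":-0.01,"hand":0.65},{"wx":0,"wy":0,"wz":0,"dx":0,"dy":0,"dz":0,"hand":0.65}]' 12
python3 -c "
from h import *
print(corr())
snap('wrist','wrist11');q=r.sense();print(q['tool_pos'],q['clock'])"
```

```text
clock: 14.42
tool_pos: [0.5016, 0.0956, 0.0693]
ee_rot: [2.212, 2.223, 0.027]
force: [-0.2, -0.2, 0.1]
opening: 0.0508
[-0.008  0.016 -0.005]
[0.50209318 0.09579411 0.07017852] 14.4667
```

View pics/wrist11.png

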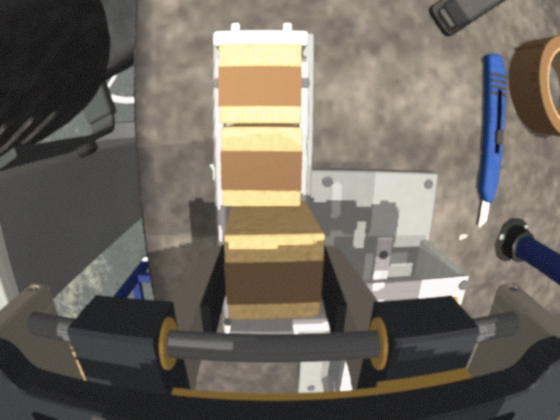

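```bash
python3 -m handwheel '[{"wx":-0.008,"wy":0.016,"wz":-0.005,"dx":-0.007,"dy":-0.012,"dz":0,"hand":0.65},{"wx":0,"wy":0,"wz":0,"dx":0,"dy":0,"dz":-0.01,"hand":0.65},{"wx":0,"wy":0,"wz":0,"dx":0,"dy":0,"dz":-0.01,"hand":0.65}]' 12
python3 -c "
from h import *
print(corr())"
```

```text
clock: 14.72
tool_pos: [0.4988, 0.085, 0.0539]
ee_rot: [2.217, 2.221, 0.012]
force: [0.2, 0.4, -0.7]
opening: 0.051
[-0.003  0.008 -0.002]
```

```bash
python3 -m handwheel '[{"wx":-0.003,"wy":0.008,"wz":0,"dx":-0.004,"dy":0,"dz":-0.005,"hand":0.65},{"wx":0,"wy":0,"wz":0,"dx":-0.001,"dy":0,"dz":-0.010,"hand":0.65},{"wx":0,"wy":0,"wz":0,"dx":0,"dy":0,"dz":-0.010,"hand":0.65}]' 12
python3 -c "
from h import *
print(corr())"
```

```text
clock: 14.97
tool_pos: [0.4945, 0.0851, 0.028]
ee_rot: [2.219, 2.222, 0.003]
force: [-0.8, 0.1, -0.3]
opening: 0.0509
[-0.001  0.002 -0.001]
```

```bash
python3 -m handwheel '[{"wx":0,"wy":0,"wz":0,"dx":0,"dy":0,"dz":-0.006,"hand":0.65},{"wx":0,"wy":0,"wz":0,"dx":0,"dy":0,"dz":-0.003,"hand":0.65},{"wx":0,"wy":0,"wz":0,"dx":0,"dy":0,"dz":0,"hand":0.65}]' 12
python3 -c "
from h import *
snap('wrist','wrist12');snap('scene','scene12')"
```

```text
clock: 15.22
tool_pos: [0.4924, 0.0848, 0.016]
ee_rot: [-2.219, -2.222, 0.003]
force: [-1.5, 0.0, 10.0]
opening: 0.0497
```

View pics/wrist12.png

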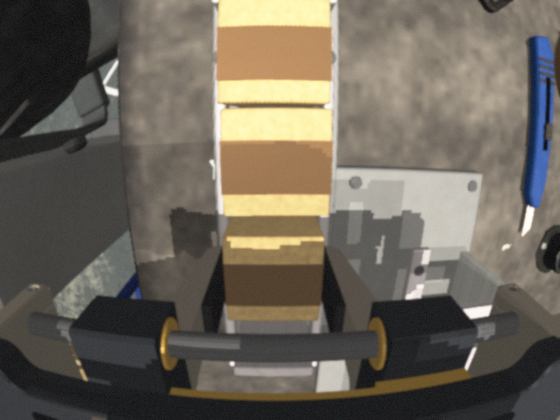

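```bash
python3 -m handwheel '[{"wx":0,"wy":0,"wz":0,"dx":0.001,"dy":0.002,"dz":0.002,"hand":0.65},{"wx":0,"wy":0,"wz":0,"dx":0,"dy":0.005,"dz":0,"hand":0.65},{"wx":0,"wy":0,"wz":0,"dx":0,"dy":0.004,"dz":0,"hand":0.65}]' 12
```

```text
clock: 15.57
tool_pos: [0.4937, 0.0956, 0.0177]
ee_rot: [-2.221, -2.22, 0.003]
force: [0.9, 0.4, -1.0]
opening: 0.0498
```

```bash
python3 -m handwheel '[{"wx":0,"wy":0,"wz":0,"dx":0,"dy":0.003,"dz":0,"hand":0.65},{"wx":0,"wy":0,"wz":0,"dx":0,"dy":0.002,"dz":0,"hand":0.65}]' 12;python3 -m handwheel '[{"wx":0,"wy":0,"wz":0,"dx":0,"dy":0.002,"dz":0,"hand":0.65}]' 12
```

```text
clock: 15.73
tool_pos: [0.4937, 0.0979, 0.0177]
ee_rot: [2.221, 2.22, -0.009]
force: [-0.6, -9.7, 2.9]
opening: 0.0497
clock: 15.82
tool_pos: [0.4937, 0.0977, 0.0177]
ee_rot: [2.22, 2.218, -0.012]
force: [-0.9, -6.3, 2.0]
opening: 0.0496
```

```bash
python3 -m handwheel '[{"wx":0,"wy":0,"wz":0,"dx":0,"dy":0,"dz":-0.001,"hand":0.65},{"wx":0,"wy":0,"wz":0,"dx":0,"dy":0,"dz":0,"hand":0.38},{"wx":0,"wy":0,"wz":0,"dx":0,"dy":0,"dz":0,"hand":0.3},{"wx":0,"wy":0,"wz":0,"dx":0,"dy":0,"dz":0,"hand":0.3}]' 12
python3 -c "
from h import *
snap('wrist','wrist13');q=r.sense();print(q['tool_pos'],q['opening'],q['force'],corr())"
```

```text
clock: 16.15
tool_pos: [0.4939, 0.0986, 0.0167]
ee_rot: [2.22, 2.218, -0.012]
force: [0.5, -0.4, 0.3]
opening: 0.0637
[0.49385139 0.09868687 0.0166395 ] 0.06425193452661934 [-0.15459225  0.15640865  0.13154201] [ 0.008 -0.003  0.   ]
```

View pics/wrist13.png

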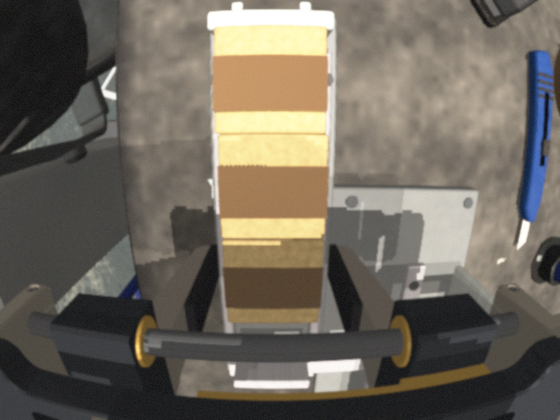

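```bash
python3 -m handwheel '[{"wx":0,"wy":0,"wz":0,"dx":0,"dy":0,"dz":0.03,"hand":0.3},{"wx":0,"wy":0,"wz":0,"dx":0,"dy":0,"dz":0.038,"hand":0.2},{"wx":0,"wy":0,"wz":0,"dx":0,"dy":0,"dz":0.03,"hand":0},{"wx":0,"wy":0,"wz":-0.05,"dx":-0.008,"dy":0.034,"dz":0.01,"hand":0},{"wx":0,"wy":0,"wz":-0.05,"dx":-0.009,"dy":0.038,"dz":0,"hand":0}]' 12
python3 -m handwheel '[{"wx":0,"wy":0,"wz":-0.05,"dx":-0.009,"dy":0.038,"dz":0,"hand":0},{"wx":0,"wy":0,"wz":-0.05,"dx":-0.009,"dy":0.038,"dz":0,"hand":0},{"wx":0,"wy":0,"wz":0,"dx":-0.009,"dy":0.036,"dz":-0.01,"hand":0},{"wx":0,"wy":0,"wz":0,"dx":-0.008,"dy":0.03,"dz":-0.01,"hand":0},{"wx":0,"wy":0,"wz":0,"dx":0,"dy":0,"dz":-0.01,"hand":0}]' 12
python3 -c "
from h import *
snap('wrist','wrist14');q=r.sense();print(q['tool_pos'],q['opening'],q['force'],corr(-11.6))"
```

```text
clock: 16.62
tool_pos: [0.4763, 0.1652, 0.1281]
ee_rot: [2.345, 2.088, -0.018]
force: [0.0, 1.7, -0.4]
opening: 0.0891
clock: 17.03
tool_pos: [0.4392, 0.3244, 0.1034]
ee_rot: [-2.446, -1.966, -0.007]
force: [-0.4, -0.1, 0.4]
opening: 0.0917
[0.4387592  0.32044498 0.10122768] 0.09158995532954789 [ 0.09690341 -0.1751307  -1.16429397] [-0.001 -0.001  0.016]
```

View pics/wrist14.png

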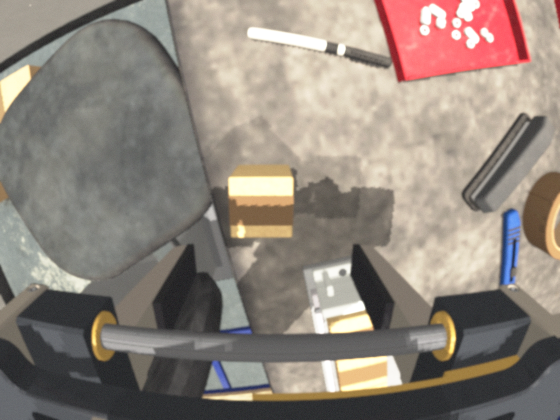

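Run:
```python
from h import *
w=load('wrist14')
c=np.array([onz(w,x,y,.066,True) for x,y in ((228,179),(294,179),(293,237),(229,238))]);print(c.round(4),c.mean(0))
```

```text
[[0.414  0.3646 0.066 ]
 [0.4634 0.3536 0.066 ]
 [0.4533 0.3073 0.066 ]
 [0.4025 0.3175 0.066 ]] [0.43329035 0.33573539 0.066     ]
```

```bash
python3 -m handwheel '[{"wx":0,"wy":0,"wz":0.012,"dx":-0.005,"dy":0.013,"dz":-0.01,"hand":0},{"wx":0,"wy":0,"wz":0,"dx":0,"dy":0.002,"dz":-0.015,"hand":0.1},{"wx":0,"wy":0,"wz":0,"dx":0,"dy":0,"dz":-0.02,"hand":0.1},{"wx":0,"wy":0,"wz":0,"dx":0,"dy":0,"dz":-0.02,"hand":0.1}]' 12
python3 -c "
from h import *
print(corr(-11.6))"
```

```text
clock: 17.42
tool_pos: [0.4361, 0.3369, 0.0368]
ee_rot: [-2.438, -1.979, -0.01]
force: [-0.2, 0.1, -0.6]
opening: 0.0827
[-0.005  0.004  0.004]
```

```bash
python3 -m handwheel '[{"wx":0,"wy":0,"wz":0,"dx":-0.003,"dy":-0.001,"dz":-0.018,"hand":0.15},{"wx":0,"wy":0,"wz":0,"dx":0,"dy":0,"dz":-0.010,"hand":0.3},{"wx":0,"wy":0,"wz":0,"dx":0,"dy":0,"dz":0,"hand":0.6},{"wx":0,"wy":0,"wz":0,"dx":0,"dy":0,"dz":0,"hand":0.6},{"wx":0,"wy":0,"wz":0,"dx":0,"dy":0,"dz":0,"hand":0.65}]' 10
python3 -m handwheel '[{"wx":0,"wy":0,"wz":0,"dx":0,"dy":0,"dz":0,"hand":0.65},{"wx":0,"wy":0,"wz":0,"dx":0,"dy":0,"dz":0,"hand":0.65}]' 10
python3 -c "
from h import *
snap('wrist','wrist15');print(corr(-11.6))"
```

```text
clock: 17.83
tool_pos: [0.4325, 0.331, 0.004]
ee_rot: [-2.444, -1.974, 0.001]
force: [-0.5, -0.2, 0.4]
opening: 0.0532
clock: 18.0
tool_pos: [0.4339, 0.3315, 0.0057]
ee_rot: [-2.445, -1.973, -0.003]
force: [1.3, -1.2, -0.5]
opening: 0.0503
[-0.002  0.002  0.01 ]
```

View pics/wrist15.png

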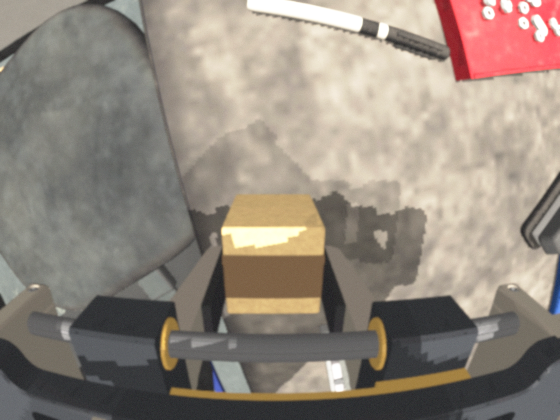

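```bash
python3 -m handwheel '[{"wx":0,"wy":0,"wz":0,"dx":0,"dy":0,"dz":0.015,"hand":0.65},{"wx":0,"wy":0,"wz":0,"dx":0,"dy":0,"dz":0.03,"hand":0.65},{"wx":0,"wy":0,"wz":0,"dx":0,"dy":0,"dz":0.035,"hand":0.65},{"wx":0,"wy":0,"wz":0,"dx":0,"dy":0,"dz":0.035,"hand":0.65},{"wx":0,"wy":0,"wz":0.05,"dx":0.007,"dy":-0.03,"dz":0.01,"hand":0.65}]' 12
python3 -m handwheel '[{"wx":0,"wy":0,"wz":0.05,"dx":0.008,"dy":-0.036,"dz":0,"hand":0.65},{"wx":0,"wy":0,"wz":0.05,"dx":0.008,"dy":-0.036,"dz":0,"hand":0.65},{"wx":0,"wy":0,"wz":0.05,"dx":0.008,"dy":-0.036,"dz":0,"hand":0.65},{"wx":0,"wy":0,"wz":0,"dx":0.008,"dy":-0.036,"dz":0,"hand":0.65},{"wx":0,"wy":0,"wz":0,"dx":0.008,"dy":-0.036,"dz":0,"hand":0.65}]' 12
python3 -c "
from h import *
print(corr())"
```

```text
clock: 18.47
tool_pos: [0.4376, 0.3052, 0.1347]
ee_rot: [-2.385, -2.043, -0.0]
force: [1.2, 1.1, -0.1]
opening: 0.05
clock: 18.88
tool_pos: [0.4815, 0.1258, 0.1443]
ee_rot: [2.201, 2.241, 0.031]
force: [0.6, -0.2, 0.0]
opening: 0.0499
[-0.014  0.014 -0.018]
```

```bash
python3 -m handwheel '[{"wx":-0.014,"wy":0.014,"wz":-0.018,"dx":0.007,"dy":-0.035,"dz":0,"hand":0.65},{"wx":0,"wy":0,"wz":0,"dx":0.004,"dy":-0.03,"dz":0,"hand":0.65},{"wx":0,"wy":0,"wz":0,"dx":0,"dy":-0.012,"dz":-0.02,"hand":0.65},{"wx":0,"wy":0,"wz":0,"dx":0,"dy":0,"dz":-0.015,"hand":0.65},{"wx":0,"wy":0,"wz":0,"dx":0,"dy":0,"dz":0,"hand":0.65}]' 12
python3 -c "
from h import *
snap('wrist','wrist16');q=r.sense();print(q['tool_pos'],corr())"
```

```text
clock: 19.3
tool_pos: [0.4969, 0.0345, 0.1143]
ee_rot: [2.233, 2.197, 0.014]
force: [-1.0, 0.6, -0.3]
opening: 0.0499
[0.49744732 0.03461257 0.11526816] [-0.     0.013  0.016]
```

View pics/wrist16.png

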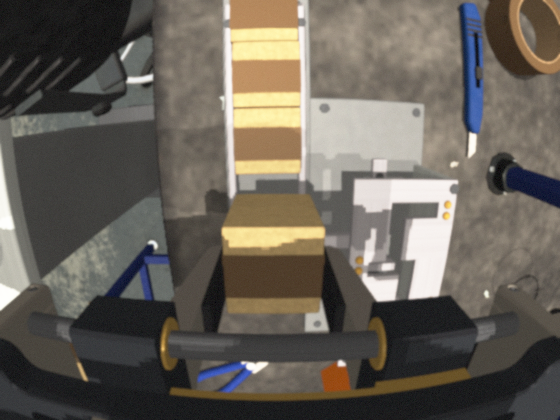

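Run:
```python
from h import *
w=load('wrist16')
for y in (38,103,106,172): print(y,onz(w,266,y,.078,True).round(4))
print('held +y top edge', onz(w,272,228,.115-.006+.066,True))
snap('scene','scene16');t=snap('top','top16')
a=cv2.imread('pics/scene16.png')[190:300,195:355]; b=cv2.imread('pics/top16.png')[175:260,225:350]
cv2.imwrite('pics/z16.png',np.hstack([cv2.resize(a,(400,300),interpolation=2),cv2.resize(b,(400,300),interpolation=2)]))
```

```text
38 [0.496  0.1748 0.078 ]
103 [0.4952 0.1253 0.078 ]
106 [0.4951 0.1231 0.078 ]
172 [0.4942 0.0735 0.078 ]
held +y top edge [0.49752958 0.06405981 0.175     ]
```

View pics/z16.png

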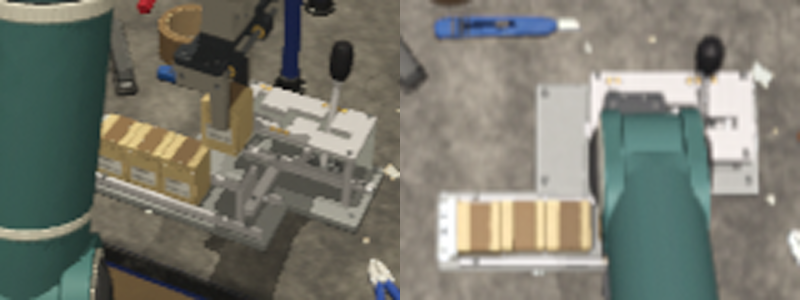

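```bash
python3 -m handwheel '[{"wx":0,"wy":0.013,"wz":0.016,"dx":-0.003,"dy":0.005,"dz":-0.01,"hand":0.65},{"wx":0,"wy":0,"wz":0,"dx":0,"dy":0,"dz":-0.015,"hand":0.65},{"wx":0,"wy":0,"wz":0,"dx":0,"dy":0,"dz":-0.01,"hand":0.65},{"wx":0,"wy":0,"wz":0,"dx":0,"dy":0,"dz":0,"hand":0.65}]' 12
python3 -c "
from h import *
q=r.sense();print(q['tool_pos'],corr())"
```

```text
clock: 19.78
tool_pos: [0.4977, 0.047, 0.0825]
ee_rot: [2.206, 2.234, 0.013]
force: [-0.1, -0.8, -0.3]
opening: 0.05
[0.49768987 0.04701767 0.08246741] [-0.005  0.007 -0.013]
```

```bash
python3 -m handwheel '[{"wx":-0.005,"wy":0.007,"wz":-0.013,"dx":-0.002,"dy":-0.007,"dz":0.003,"hand":0.65},{"wx":0,"wy":0,"wz":0,"dx":0,"dy":0,"dz":0,"hand":0.65},{"wx":0,"wy":0,"wz":0,"dx":0,"dy":0,"dz":0,"hand":0.65}]' 12
python3 -c "
from h import *
q=r.sense();print(q['tool_pos'],corr());w=snap('wrist','wrist17')"
```

```text
clock: 20.03
tool_pos: [0.4953, 0.041, 0.0858]
ee_rot: [-2.219, -2.222, 0.003]
force: [0.4, 0.1, 0.3]
opening: 0.0499
[0.4952754  0.04096678 0.08576798] [ 0.001 -0.002 -0.001]
```

View pics/wrist17.png

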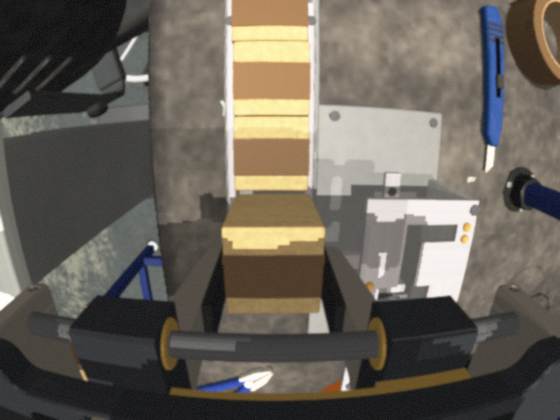

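```bash
python3 -m handwheel '[{"wx":0,"wy":0,"wz":0,"dx":0,"dy":-0.0015,"dz":-0.008,"hand":0.65},{"wx":0,"wy":0,"wz":0,"dx":0,"dy":0,"dz":-0.008,"hand":0.65},{"wx":0,"wy":0,"wz":0,"dx":0,"dy":0,"dz":-0.004,"hand":0.65}]' 12
python3 -c "
from h import *
print(corr())"
```

```text
clock: 20.33
tool_pos: [0.497, 0.0395, 0.0662]
ee_rot: [2.219, 2.222, 0.004]
force: [-0.3, 0.9, 0.2]
opening: 0.0501
[-0.001  0.003 -0.001]
```

```bash
python3 -m handwheel '[{"wx":0,"wy":0.003,"wz":0,"dx":-0.002,"dy":0,"dz":-0.008,"hand":0.65},{"wx":0,"wy":0,"wz":0,"dx":0,"dy":0,"dz":-0.008,"hand":0.65},{"wx":0,"wy":0,"wz":0,"dx":0,"dy":0,"dz":-0.008,"hand":0.65}]' 12
python3 -m handwheel '[{"wx":0,"wy":0,"wz":0,"dx":-0.001,"dy":0,"dz":-0.008,"hand":0.65},{"wx":0,"wy":0,"wz":0,"dx":0,"dy":0,"dz":-0.006,"hand":0.65}]' 12
```

```text
clock: 20.58
tool_pos: [0.4949, 0.0393, 0.04]
ee_rot: [-2.22, -2.222, -0.0]
force: [1.0, 0.2, -1.4]
opening: 0.0495
clock: 20.75
tool_pos: [0.4929, 0.0392, 0.0235]
ee_rot: [-2.219, -2.221, 0.002]
force: [0.0, -0.5, -0.4]
opening: 0.0497
```

```bash
python3 -m handwheel '[{"wx":0,"wy":0,"wz":0,"dx":0.001,"dy":0,"dz":-0.003,"hand":0.65},{"wx":0,"wy":0,"wz":0,"dx":0,"dy":0,"dz":-0.0015,"hand":0.65}]' 12
```

```text
clock: 20.92
tool_pos: [0.4928, 0.0389, 0.0168]
ee_rot: [-2.218, -2.22, 0.006]
force: [0.7, -0.7, -0.9]
opening: 0.05
```

```bash
python3 -m handwheel '[{"wx":0,"wy":0,"wz":0,"dx":0.001,"dy":0.001,"dz":-0.001,"hand":0.65}]' 12;python3 -m handwheel '[{"wx":0,"wy":0,"wz":0,"dx":0,"dy":0,"dz":-0.001,"hand":0.65}]' 12
python3 -c "
from h import *
q=r.sense();print(q['tool_pos'],corr());w=snap('wrist','wrist18')"
```

```text
clock: 21.0
tool_pos: [0.4924, 0.0391, 0.0157]
ee_rot: [-2.217, -2.218, 0.01]
force: [-7.6, -3.3, 18.0]
opening: 0.0498
clock: 21.08
tool_pos: [0.4923, 0.0391, 0.0156]
ee_rot: [-2.217, -2.218, 0.011]
force: [-4.9, 0.5, 16.1]
opening: 0.0499
[0.49232109 0.03908289 0.01555304] [ 0.001 -0.009 -0.   ]
```

View pics/wrist18.png

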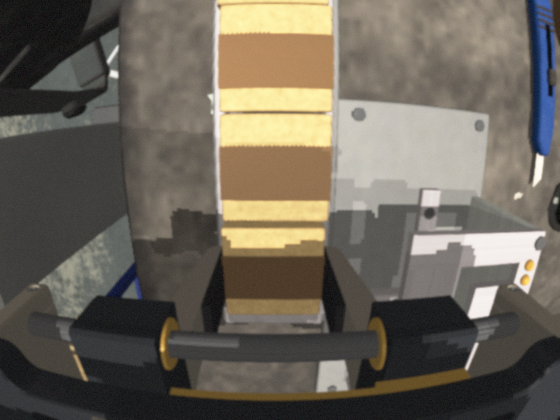

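```bash
python3 -m handwheel '[{"wx":0,"wy":-0.005,"wz":0,"dx":0.001,"dy":0.001,"dz":0.002,"hand":0.65},{"wx":0,"wy":0,"wz":0,"dx":0,"dy":0.002,"dz":0,"hand":0.65}]' 12;python3 -m handwheel '[{"wx":0,"wy":0,"wz":0,"dx":0,"dy":0.001,"dz":0,"hand":0.65}]' 12
```

```text
clock: 21.3
tool_pos: [0.4942, 0.042, 0.0184]
ee_rot: [-2.221, -2.22, 0.003]
force: [0.7, 0.2, -0.6]
opening: 0.0502
clock: 21.38
tool_pos: [0.4945, 0.0432, 0.0186]
ee_rot: [-2.221, -2.221, 0.002]
force: [0.4, -4.1, -0.4]
opening: 0.0501
```

```bash
python3 -m handwheel '[{"wx":0,"wy":0,"wz":0,"dx":0,"dy":-0.0005,"dz":-0.002,"hand":0.65},{"wx":0,"wy":0,"wz":0,"dx":0,"dy":0,"dz":0,"hand":0.38},{"wx":0,"wy":0,"wz":0,"dx":0,"dy":0,"dz":0,"hand":0.3},{"wx":0,"wy":0,"wz":0,"dx":0,"dy":0,"dz":0,"hand":0.3},{"wx":0,"wy":0,"wz":0,"dx":0,"dy":0,"dz":0.01,"hand":0.3}]' 12
python3 -c "
from h import *
w=snap('wrist','wrist19')"
```

```text
clock: 21.8
tool_pos: [0.4936, 0.0432, 0.0253]
ee_rot: [-2.219, -2.221, 0.005]
force: [-0.3, -0.1, 0.2]
opening: 0.0641
```

View pics/wrist19.png

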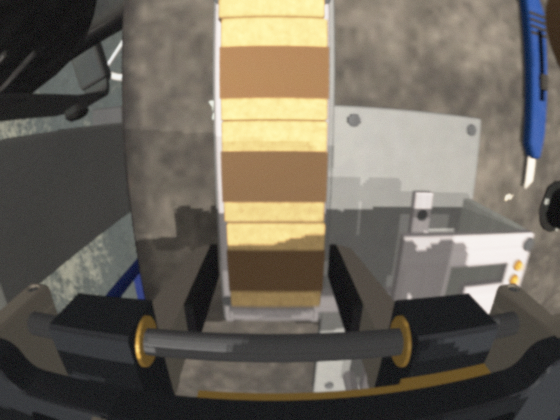

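Row is closed up. Now I'll lift clear, retreat towards the robot, and check.

```bash
python3 -m handwheel '[{"wx":0,"wy":0,"wz":0,"dx":0,"dy":0,"dz":0.03,"hand":0.3},{"wx":0,"wy":0,"wz":0,"dx":0,"dy":0,"dz":0.04,"hand":0.2},{"wx":0,"wy":0,"wz":0,"dx":0,"dy":0,"dz":0.04,"hand":0.1},{"wx":0,"wy":0,"wz":0,"dx":0,"dy":0.01,"dz":0.035,"hand":0},{"wx":0,"wy":0,"wz":0,"dx":0,"dy":0.03,"dz":0.01,"hand":0}]' 12
python3 -m handwheel '[{"wx":0,"wy":0,"wz":0,"dx":0,"dy":0.04,"dz":0,"hand":0},{"wx":0,"wy":0,"wz":0,"dx":0,"dy":0.04,"dz":0,"hand":0},{"wx":0,"wy":0,"wz":0,"dx":0,"dy":0.04,"dz":0,"hand":0},{"wx":0,"wy":0,"wz":0,"dx":0,"dy":0.04,"dz":0,"hand":0},{"wx":0,"wy":0,"wz":0,"dx":0,"dy":0.04,"dz":0,"hand":0}]' 12
python3 -m handwheel '[{"wx":0,"wy":0,"wz":0,"dx":0,"dy":0.04,"dz":0,"hand":0},{"wx":0,"wy":0,"wz":0,"dx":-0.01,"dy":0.04,"dz":0,"hand":0},{"wx":0,"wy":0,"wz":0,"dx":-0.01,"dy":0.03,"dz":0,"hand":0},{"wx":0,"wy":0,"wz":0,"dx":0,"dy":0.01,"dz":0,"hand":0},{"wx":0,"wy":0,"wz":0,"dx":0,"dy":0,"dz":0,"hand":0}]' 12
python3 - <<'E'
from h import *
snap('scene','scene20');snap('top','top20')
a=cv2.imread('pics/scene20.png')[190:300,195:355]; b=cv2.imread('pics/top20.png')[175:260,225:350]
cv2.imwrite('pics/z20s.png',cv2.resize(a,None,fx=5,fy=5,interpolation=2));cv2.imwrite('pics/z20t.png',cv2.resize(b,None,fx=6,fy=6,interpolation=2))
E
```

```text
clock: 22.27
tool_pos: [0.4923, 0.0768, 0.189]
ee_rot: [-2.233, -2.209, 0.01]
force: [1.4, 0.8, 0.0]
opening: 0.0888
clock: 22.68
tool_pos: [0.4967, 0.2811, 0.201]
ee_rot: [2.244, 2.191, 0.019]
force: [1.4, -1.1, -0.0]
opening: 0.0916
clock: 23.1
tool_pos: [0.4725, 0.4155, 0.2041]
ee_rot: [2.234, 2.205, 0.03]
force: [0.0, -0.5, 0.4]
opening: 0.092
```

View pics/z20s.png

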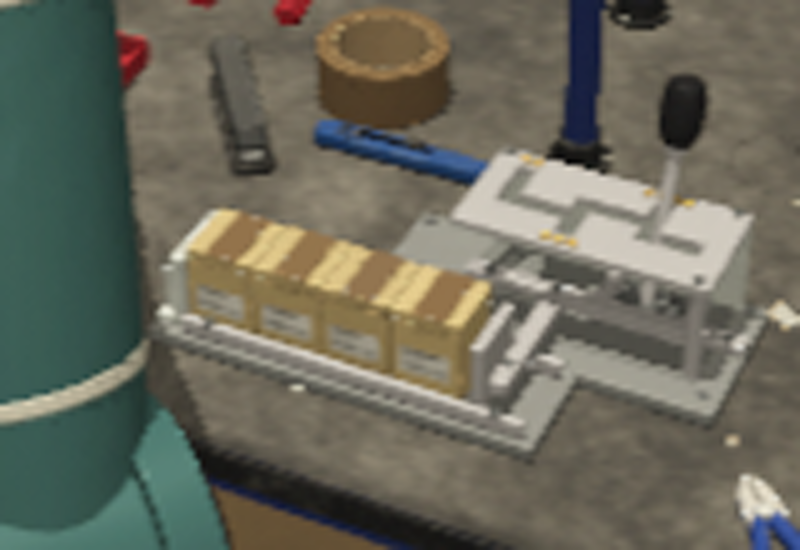

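View pics/z20t.png

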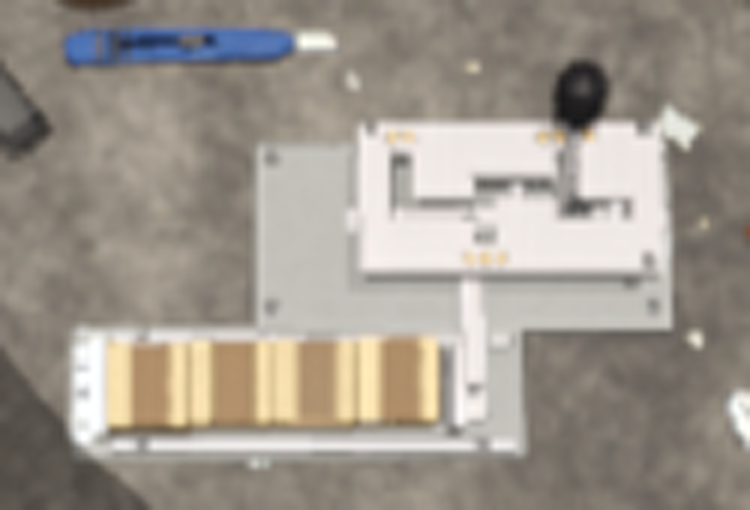

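Run:
```python
from h import *
s=load('top20');t=load('scene20')
def cen(n,x0,x1,y0,y1):
    g=cv2.imread('pics/%s.png'%n).max(2)[y0:y1,x0:x1];N,l,st,ce=cv2.connectedComponentsWithStats((g<45).astype(np.uint8));i=1+st[1:,4].argmax();return ce[i]+[x0,y0]
a=cen('top20',312,332,182,196);b=cen('scene20',322,340,202,222);print(a,b)
o1,d1=ray(s,*a);o2,d2=ray(t,*b)
k=np.linalg.lstsq(np.c_[d1,-d2],o2-o1,rcond=None)[0];p=o1+d1*k[0];print(p,o2+d2*k[1])
print('lean',np.arctan2(p[0]-.6005,p[2]-.022),'W',.2195-.178-p[1])
print([onz(s,225+(x+.5)/6-.5,175+(385+.5)/6-.5,z)[1].round(4) for x,z in ((107,.078),(440,.078),(455,.06))])
```

```text
[320.86956522 190.84782609] [330.97979798 212.01010101]
[ 0.64590584 -0.05744107  0.16123188] [ 0.64608119 -0.05781718  0.16131633]
lean 0.3152415804277153 W 0.09894107382043321
[np.float64(0.2186), np.float64(0.0191), np.float64(0.0088)]
```

```bash
python3 -c "
from workcell import r
print(r.job_done(), r.sense()['clock'])"
```

```text
the job is handed in; nothing more can be done
the job is handed in; nothing more can be done
```

The jig is changed over to rows of four and handed in at about 23 s on the robot's clock.

**Lever and fence:** I took the lever along the gate from slot two to slot three to slot four, out into the end lane to about W = 130 mm, then back and fully home in slot four.

**Boxes:** I set the first loose box in the channel and used it to push the row closed against the end stop. The second went in between it and the fence.

**Final checks (top and scene cameras):**
- **Lever:** it leans about 0.315 rad at W ≈ 99 mm. It had pressed firmly on the slot end, about 13 N sideways, before I let go.
- **Fence:** it reads about 0.107 m, the wide setting.
- **Boxes:** all four stand upright in one row about 200 mm long. By the camera there is about 10 mm to the fence; four 50 mm boxes against this fence setting should leave nearer 7 to 8 mm.
- **Other things on the bench:** I did not touch them, and those in the final close-up views look unmoved. I did not check the rest again.

**What disagreed:**
- The real fingertips sit about 35 mm above the reported TCP, so my first close at the knob shut above it, without moving it. I corrected for this afterwards.
- The wrist camera differs from the other two by 3–5 mm. I followed the wrist camera, because contact agreed with it.
- Setting the second box down pressed the channel floor with about 18 N.

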